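# Gauge steamer-frame blanks on the cross-slide and sort them

## Task

Draw the carrier out towards you and load every wooden blank on the bench into a nest of its own; then, taking the blanks in the order olive-green, pale, russet, blackish, step the carrier by its handle so that each blank's centre dot is right under the spindle foot, and push the red knob down until the foot rests on the blank for a full second to read its thickness. Then draw the carrier fully out again and lay the thick blanks (over 20 mm) in the red tray and the thin ones in the blue tray. Leave the cup, jar and hammer alone.

Things in the scene. Friction and masses are not known exactly. Their poses are not given: they have to be found in the camera images.
- green: wooden blank, olive-green, 90 mm long (its x axis) x 34 mm wide (y), either 14 or 28 mm thick (z; find out with the gauge), contrasting centre dot on top; origin at the centre of its underside. May be absent
- pale: wooden blank, pale cream, 90 mm long (its x axis) x 34 mm wide (y), either 14 or 28 mm thick (z; find out with the gauge), contrasting centre dot on top; origin at the centre of its underside. May be absent
- russet: wooden blank, russet red-brown, 90 mm long (its x axis) x 34 mm wide (y), either 14 or 28 mm thick (z; find out with the gauge), contrasting centre dot on top; origin at the centre of its underside. May be absent
- dark: wooden blank, blackish brown, 90 mm long (its x axis) x 34 mm wide (y), either 14 or 28 mm thick (z; find out with the gauge), contrasting centre dot on top; origin at the centre of its underside. May be absent
- bed: fixed bed of the gauging stand; its x axis is the saddle's direction, away from the robot at yaw 0. A 32 mm column stands at its far end (235 mm from the origin along x, 160 mm high) and carries an arm (underside 112 mm, top 138 mm above the bench, 34 mm wide) reaching back over the carrier to the spindle, which stands 100 mm from the origin along +x
- saddle (a joint): x slide of the carrier along the bed's +x (m): 0 = drawn fully out towards the robot against its stop, the place to load and unload clear of the gauge; 0.13 = fully in. Stays where it is left, about 3 N to move
- carrier (a joint): y slide of the carrier on the saddle along the bed's +y (m), -0.085 to 0.085, 0 in the middle; stays where it is left, about 3 N to move
- handle (a point): centre of the top of the carrier's dark wooden handle block, 24 x 24 mm and 55 mm tall, square to the bed, upright on the near edge of the plywood carrier plate (plate top 38 mm above the bench). Moves with the carrier
- foot (a point): centre of the underside of the sprung spindle's foot (14 mm disc), the fixed pointer; 86 mm above the bench when up
- knob_top (a point): centre of the top of the spindle's red push knob (34 mm across, 12 mm thick), 200 mm above the bench when up; push it down to lower the foot; it springs back by itself (3 to 7 N)
- spindle (a joint): travel of the spindle downwards (m): 0 = up, at rest; 0.048 would touch an empty nest's floor, so a blank's thickness = 0.048 minus the travel at which the foot rests on it
- red_tray: fixed red open tray 175 (x) x 135 (y) x 20 mm high, 5 mm walls and floor, origin at the centre of its underside, always square to the bench
- blue_tray: fixed blue open tray, same size, origin at the centre of its underside
- teacup: bystander: blue cup, 72 mm across, 60 mm high, origin under its centre
- glue_jar: bystander: amber jar, 60 mm across, 90 mm high, origin under its centre
- hammer: bystander: hammer 240 mm long lying on the bench
- nest0 (a point): centre of the floor of the left (+y) nest on the carrier, 38 mm above the bench; the nest takes one blank lying lengthwise along the bed's x, 95 x 39 mm between brass stops 5 mm high (the long sides are open over the middle 52 mm for the fingers); its x axis is the bed's
- nest1 (a point): centre of the floor of the middle nest on the carrier, 38 mm above the bench; the nest takes one blank lying lengthwise along the bed's x, 95 x 39 mm between brass stops 5 mm high (the long sides are open over the middle 52 mm for the fingers); its x axis is the bed's
- nest2 (a point): centre of the floor of the right (-y) nest on the carrier, 38 mm above the bench; the nest takes one blank lying lengthwise along the bed's x, 95 x 39 mm between brass stops 5 mm high (the long sides are open over the middle 52 mm for the fingers); its x axis is the bed's
Mind the look-alikes: they are no part of the job. Of the things shaped like the russet, the wooden one is meant.

How it is judged:
On the way, in this order (a step that is already met when the one before it is completed fails the run):
1. every blank lies in a nest of the carrier, released ((distance between green and nest0 below 0.007 m or distance between green and nest1 below 0.007 m or distance between green and nest2 below 0.007 m) and contact force between the fingers and green below 0.3 N and (distance between pale and nest0 below 0.007 m or distance between pale and nest1 below 0.007 m or distance between pale and nest2 below 0.007 m) and contact force between the fingers and pale below 0.3 N and (distance between russet and nest0 below 0.007 m or distance between russet and nest1 below 0.007 m or distance between russet and nest2 below 0.007 m) and contact force between the fingers and russet below 0.3 N and (distance between dark and nest0 below 0.007 m or distance between dark and nest1 below 0.007 m or distance between dark and nest2 below 0.007 m) and contact force between the fingers and dark below 0.3 N), for 0.2 s.
2. the olive-green blank, lying in its nest, is gauged: its centre within 7 mm of under the foot and the foot on it ((distance between green and nest0 below 0.007 m or distance between green and nest1 below 0.007 m or distance between green and nest2 below 0.007 m) and horizontal distance between foot and green below 0.007 m and z of foot in the frame of green below 0.016 m), for 0.5 s.
3. the pale cream blank, lying in its nest, is gauged: its centre within 7 mm of under the foot and the foot on it ((distance between pale and nest0 below 0.007 m or distance between pale and nest1 below 0.007 m or distance between pale and nest2 below 0.007 m) and horizontal distance between foot and pale below 0.007 m and z of foot in the frame of pale below 0.03 m), for 0.5 s.
4. the russet red-brown blank, lying in its nest, is gauged: its centre within 7 mm of under the foot and the foot on it ((distance between russet and nest0 below 0.007 m or distance between russet and nest1 below 0.007 m or distance between russet and nest2 below 0.007 m) and horizontal distance between foot and russet below 0.007 m and z of foot in the frame of russet below 0.016 m), for 0.5 s.
5. the blackish brown blank, lying in its nest, is gauged: its centre within 7 mm of under the foot and the foot on it ((distance between dark and nest0 below 0.007 m or distance between dark and nest1 below 0.007 m or distance between dark and nest2 below 0.007 m) and horizontal distance between foot and dark below 0.007 m and z of foot in the frame of dark below 0.03 m), for 0.5 s.
At the end, for the whole second after the job is handed in: every present blank rests in its tray (28 mm ones red, 14 mm ones blue), the carrier is drawn out to within 8 mm of its front stop, the spindle is up (x of green in the frame of blue_tray between -0.075 and 0.075 m and y of green in the frame of blue_tray between -0.055 and 0.055 m and z of each of green, russet in the frame of blue_tray below 0.04 m and linear speed of each of green, pale, russet, dark below 0.02 m/s and x of pale in the frame of red_tray between -0.075 and 0.075 m and y of pale in the frame of red_tray between -0.055 and 0.055 m and z of each of pale, dark in the frame of red_tray below 0.04 m and x of russet in the frame of blue_tray between -0.075 and 0.075 m and y of russet in the frame of blue_tray between -0.055 and 0.055 m and x of dark in the frame of red_tray between -0.075 and 0.075 m and y of dark in the frame of red_tray between -0.055 and 0.055 m and value of joint saddle below 0.008 m and value of joint spindle below 0.004 m); the robot touches nothing.
It fails at once if the teacup is moved more than 30 mm (distance of teacup from where it was at the start of the episode above 0.03 m).
It fails at once if the glue_jar is moved more than 30 mm (distance of glue_jar from where it was at the start of the episode above 0.03 m).
It fails at once if the hammer is moved more than 30 mm (distance of hammer from where it was at the start of the episode above 0.03 m).
Of green, pale, russet, dark only 2 to 3 are there at a start; the rules pass over those that are not, and their reading is None.
At some moment in a run one of green, pale, russet, dark may be knocked a few centimetres aside while the robot is not near it.
Once in a run the grip may slacken for a moment while it holds something.
It also fails if it takes over 210 s, if anything falls off the work surface, if the arm or the gripper's body presses on something with over 40 N, if the wrist force passes 120 N, or if a joint passes its speed limit or range.

## Robot

A 6-joint arm with a two-finger parallel gripper is mounted at the origin on the work surface. World frame = base frame: x ahead of the robot, y to its left, z up, the work surface at z = 0. Lengths are in m, angles in rad, forces in N, time in s.
With the tool pointing down it reaches from about 0.3 to 1 m from the base axis. Payload 5.1 kg.
Tool frame: the origin (TCP) lies midway between the tips of the shut fingers; the grasp point (between the pads) lies behind it (hold_point_z is the z of the grasp point in the tool frame, in m); z points along the fingers, y is the line along which they close (so a half turn about z gives the same grasp; the last joint's range is limited). The gripper opens to 95 mm and grips with 3 to 60 N. Pads are 20 mm wide; open, the fingers measure 119 mm over their backs; the gripper's body (75 mm by 180 mm) begins 59 mm behind the grasp point.
Start: joints at [-1.306, 0.124, 1.65, -0, 1.367, -0.083], TCP at [0.222, -0.611, 0.215] pointing down, gripper open.
Joint ranges: [-2.61, 2.61], [-1.02, 2.33], [0.03, 2.71], [-1.35, 4.49], [0.32, 2.68], [-2.91, 2.91]. Speed limits (rad/s): [2.57, 2.57, 3.14, 3.14, 3.14, 3.14].

## Interface

Orientations are given as [roll, pitch, yaw] about the fixed x, y, z axes, in that order (R = Rz(yaw) Ry(pitch) Rx(roll)).
In Python, from station import state, read_camera, camera_params, job_done, hold_point_z gives the robot as it stands.
- The arm moves only by the shell command python3 -m creep 'ROWS' [OPENING] [FORCE]. ROWS is text: rows parted by semicolons, each of 6 numbers parted by spaces: the shift along the tool's x, y, z normalised to -1 to 1, where 1 is 300 mm, then the turn, a rotation vector about the tool's x, y, z normalised to -1 to 1, where 1 is 30 degrees. A call has exactly 5 rows; each row is the pose to reach, as a shift and turn from the pose commanded when the call began, along the tool's axes at that moment; what a row does not reach only later rows make up. A row lasts 1/10 s, in which the tool goes at most 50 mm and 8.59 degrees, less where a joint would pass 70% of its speed; a pose out of reach is approached as far as the arm can. A call with a number of a shift or a turn outside -1 to 1 is refused whole. A call with a gripper value outside its range is refused whole. OPENING is the opening, from -1 (shut) to 1 (fully open), set as the call begins (- or left out, the last holds). The fingers move at their own pace and stop on an object; FORCE is the grip in N (left out, the last holds). Time passes only in rows, so rows that repeat a pose let the fingers close, or fill a call up. It gives the time, the measured TCP pose, the force, the opening and the grip force at its end, in the units of the state.
- state(): the state, without advancing time (a new reading comes with each control period).
- read_camera(name): name is "scene" or "top" or "wrist"; returns (picture, depth): 420x560x3 uint8, red, green, blue; 420x560 float32, m along the optical axis (not along the pixel's ray), 0 where there is no reading.
- camera_params(name): a dict with "fx", "fy", "cx", "cy" (pixels), "k1" (the pictures are not rectified: a ray, as slopes to the right and down, at radius r is drawn at 1 + k1 r^2 times it, then the intrinsics apply), "T" (4x4, takes a point from camera to world coordinates); the wrist camera has in their place "hand_eye" (4x4, takes a point from camera to tool coordinates, whose origin is the TCP and whose axes are the flange's). Camera axes: x right, y up, looking along -z (the intrinsics and any distortion apply to the point x, -y, -z); pixel columns grow to the right and rows downward; lengths in m; the calibration is good to about 2 mm. A picture is of the moment at which its call begins: read the wrist's pose just before it. camera_params takes no time and is no camera call.
- job_done(): hands the job in; it is judged then, once.
The state is a dict: "t": time; "joints": joint angles; "joint_velocities": joint speeds; "tau": joint torques, N m; "tool_pos": TCP position; "ee_rot": TCP orientation; "force": force on the tool from outside, world axes, zero at the start; "torque": the same for the moment, N m; "finger_gap": finger opening in m; "grasp_force": force on a finger pad.
Only numpy, scipy, OpenCV 4.12 (cv2) and the standard library are available. Lean on these libraries where they do the work, as an engineer would, in place of code of your own. Each camera call takes 0.05 s, during which the arm holds its last target. There are 200 camera calls.

## Working session

There is one attempt and no reset: what is moved stays moved. The work goes in short steps, Python scripts to look and compute and a shell command to move; the robot and the scene stay as the last step left them, time stands still between calls to the robot, and variables do not carry over. Pictures are saved under pics/ and viewed, at most 14 in all, crops included, and the job is handed in when it is done.

```bash
ls; mkdir -p pics; python3 - <<'E'
from station import *
import cv2,numpy as np
print(state()); print(hold_point_z)
for n in("scene","top"):
    p,d=read_camera(n); cv2.imwrite(f"pics/{n}0.png",p[...,::-1]); np.savez(f"/tmp/{n}0.npz",p=p,d=d); print(camera_params(n))
print(camera_params("wrist"))
E
```

```text
pics
{'t': 0.0, 'joints': array([-1.30558459e+00,  1.24482855e-01,  1.65165788e+00, -3.50901018e-05,
        1.36746974e+00, -8.25942410e-02]), 'joint_velocities': array([-0.00012297, -0.00071203,  0.00058191, -0.0002101 ,  0.00145272,
        0.00143116]), 'tau': array([-2.93161675e-04, -4.17599702e+01, -3.59934676e+01,  7.73351127e-02,
        4.91906796e-02, -1.64855173e-04]), 'tool_pos': array([ 0.2213444 , -0.61048178,  0.21341097]), 'ee_rot': array([-3.13957888e+00, -1.32234836e-04,  3.47812964e-01]), 'force': array([-0.76613888, -0.29042506,  0.01810688]), 'torque': array([-0.03125257, -0.01253596, -0.01427454]), 'grasp_force': 0.0, 'finger_gap': 0.09496984769007348}
-0.0188
{'fx': 485.7195882813165, 'fy': 485.7195882813165, 'cx': 284.22505040501557, 'cy': 206.56620730862215, 'k1': -0.14416463755188225, 'T': array([[-0.62383224, -0.63189809,  0.45993275,  1.2126582 ],
       [ 0.78147484, -0.51291982,  0.35526094,  0.57929659],
       [ 0.01141992,  0.5810491 ,  0.81378838,  1.44084732],
       [ 0.        ,  0.        ,  0.        ,  1.        ]])}
{'fx': 467.83779487700036, 'fy': 467.83779487700036, 'cx': 277.1485506242065, 'cy': 208.43012451738232, 'k1': -0.0527402780758847, 'T': array([[-0.01378023,  0.99370455, -0.11118167,  0.33442979],
       [-0.99974066, -0.01167637,  0.01955176,  0.0353213 ],
       [ 0.01813047,  0.11142227,  0.99360775,  1.42572859],
       [ 0.        ,  0.        ,  0.        ,  1.        ]])}
{'fx': 324.93739616448005, 'fy': 324.93739616448005, 'cx': 281.7403477317254, 'cy': 213.1135854490236, 'k1': -0.06048913858565435, 'hand_eye': array([[ 5.54299074e-04,  9.55128251e-01,  2.96192027e-01,
         8.38025813e-02],
       [ 9.99999804e-01, -4.42751694e-04, -4.43679444e-04,
         3.69030805e-04],
       [-2.92631250e-04,  2.96192214e-01, -9.55128309e-01,
        -1.69746981e-01],
       [ 0.00000000e+00,  0.00000000e+00,  0.00000000e+00,
         1.00000000e+00]])}
```

View pics/top0.png

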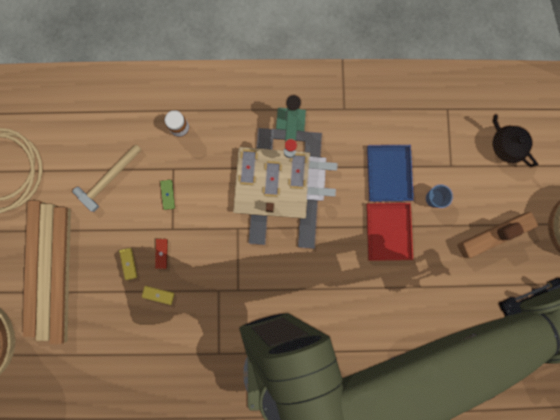

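View pics/scene0.png

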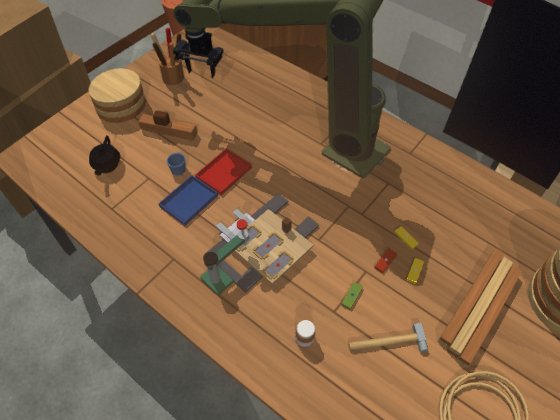

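The top picture shows green at (168,195), a red piece at (161,254), yellow pieces at (128,264) and (158,296), the carrier at about (272,180) with its handle at (270,207), and the trays at (390,172) and (390,230). The candidates for blanks are these four small pieces and the grey things in the nests, so I'll zoom in on both.

```bash
cat > h.py <<'E'
from station import *
import cv2,numpy as np
from scipy.spatial.transform import Rotation as R
def Tcam(n,st=None):
    c=camera_params(n)
    if n!="wrist": return c,c["T"]
    st=st or state(); T=np.eye(4); T[:3,:3]=R.from_euler("xyz",st["ee_rot"]).as_matrix(); T[:3,3]=st["tool_pos"]
    return c,T@c["hand_eye"]
def rays(c,uv):
    uv=np.asarray(uv,float).reshape(-1,1,2); K=np.array([[c["fx"],0,c["cx"]],[0,c["fy"],c["cy"]],[0,0,1]])
    q=cv2.undistortPoints(uv,K,np.array([c["k1"],0,0,0,0]),None,None)[:,0]
    return np.c_[q[:,0],-q[:,1],-np.ones(len(q))]
def at_depth(n,uv,d,T=None):
    c,T0=Tcam(n); T=T0 if T is None else T
    return (rays(c,uv)*np.asarray(d).reshape(-1,1))@T[:3,:3].T+T[:3,3]
def at_z(n,uv,z,T=None):
    c,T0=Tcam(n); T=T0 if T is None else T
    r=rays(c,uv)@T[:3,:3].T; return T[:3,3]+r*((z-T[2,3])/r[:,2:])
def cloud(n,d,T=None):
    v,u=np.mgrid[:420,:560]; return at_depth(n,np.c_[u.ravel(),v.ravel()],d.ravel(),T).reshape(420,560,3)
def rect(mask):
    c,_=cv2.findContours(mask.astype(np.uint8),0,2); return cv2.minAreaRect(max(c,key=cv2.contourArea))
E
python3 - <<'E'
from h import *
f=np.load("/tmp/top0.npz");p,d=f["p"],f["d"]
a=cv2.resize(p[170:310,105:205],None,fx=4,fy=4,interpolation=2); b=cv2.resize(p[85:265,225:345],None,fx=3.11,fy=3.11,interpolation=2)
cv2.imwrite("pics/crop1.png",np.hstack([a,b[:560]])[...,::-1])
X=cloud("top",d)
for uv in [(168,187),(161,262),(128,264),(158,296),(162,290),(248,166),(272,178),(297,170),(270,207),(291,145),(165,225),(390,172),(390,230),(240,195)]:
    print(uv,X[uv[1],uv[0]].round(3),p[uv[1],uv[0]])
E
```

```text
(168, 187) [0.562 0.34  0.014] [112 135  77]
(161, 262) [0.335 0.357 0.019] [102  39  30]
(128, 264) [0.33  0.457 0.013] [133 126 111]
(158, 296) [0.235 0.365 0.018] [137 128 107]
(162, 290) [0.251 0.356 0.004] [117 102  51]
(248, 166) [0.62  0.094 0.038] [154  66  65]
(272, 178) [0.582 0.022 0.037] [156  60  58]
(297, 170) [ 0.605 -0.053  0.04 ] [143  66  63]
(270, 207) [0.488 0.03  0.093] [92 61 45]
(291, 145) [ 0.643 -0.028  0.199] [162  55  50]
(165, 225) [0.447 0.35  0.001] [162 127  93]
(390, 172) [ 0.603 -0.345  0.006] [ 55  77 115]
(390, 230) [ 0.423 -0.338  0.004] [156  51  48]
(240, 195) [0.531 0.118 0.041] [182 163 132]
```

View pics/crop1.png

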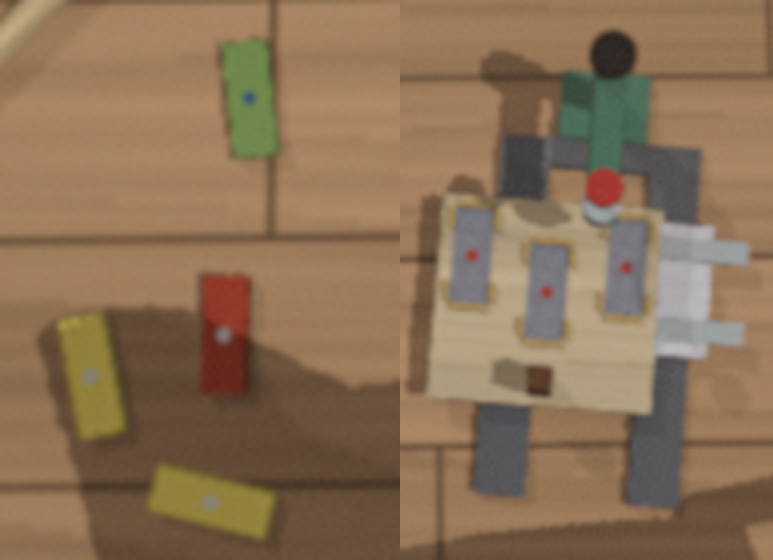

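```bash
a='0 0 -0.4 0 0 0.664';python3 -m creep '0 0 -0.4 0 0 0.664;0 0 -0.4 0 0 0.664;0 0 -0.4 0 0 0.664;0 0 -0.4 0 0 0.664;0 0 -0.4 0 0 0.664'
python3 -m creep '0.767 0 0 0 0 0;0.767 0 0 0 0 0;0.767 0 0 0 0 0;0.767 0 0 0 0 0;0.767 0 0 0 0 0'
python3 -m creep '0 -0.833 0 0 0 0;0 -0.833 0 0 0 0;0 -0.833 0 0 0 0;0 -0.833 0 0 0 0;0 -0.833 0 0 0 0'
python3 -m creep '0 -0.833 0 0 0 0;0 -0.833 0 0 0 0;0 -0.833 0 0 0 0;0 -0.833 0 0 0 0;0 -0.833 0 0 0 0'
python3 -m creep '0 -0.833 0 0 0 0;0 -0.833 0 0 0 0;0 -0.833 0 0 0 0;0 -0.833 0 0 0 0;0 -0.833 0 0 0 0'
python3 -m creep '0 -0.7 0 0 0 0;0 -0.7 0 0 0 0;0 -0.7 0 0 0 0;0 -0.7 0 0 0 0;0 -0.7 0 0 0 0'
python3 - <<'E'
from h import *
c,T=Tcam("wrist");p,d=read_camera("wrist"); np.savez("/tmp/w1.npz",p=p,d=d,T=T); cv2.imwrite("pics/w1.png",p[...,::-1]); print(state()["tool_pos"],state()["ee_rot"])
p,d=read_camera("top"); np.savez("/tmp/top1.npz",p=p,d=d); 
p2,d2=read_camera("scene"); cv2.imwrite("pics/both1.png",np.vstack([p,p2])[::1,:,::-1][:840])
E
```

```text
t: 0.6
tool_pos: [0.2214, -0.6108, 0.3338]
ee_rot: [-3.141, 0.0, 0.001]
force: [-0.7, 0.3, -0.6]
finger_gap: 0.0948
grasp_force: 0.0
t: 1.1
tool_pos: [0.4544, -0.6093, 0.3296]
ee_rot: [-3.136, 0.003, 0.003]
force: [-0.8, 0.4, 0.4]
finger_gap: 0.0954
grasp_force: 0.0
t: 1.6
tool_pos: [0.4506, -0.3585, 0.3307]
ee_rot: [-3.137, 0.004, 0.001]
force: [0.5, 1.0, 0.7]
finger_gap: 0.0948
grasp_force: 0.0
t: 2.1
tool_pos: [0.4501, -0.1091, 0.3312]
ee_rot: [-3.14, 0.005, 0.0]
force: [1.5, 0.1, 0.1]
finger_gap: 0.0949
grasp_force: 0.0
t: 2.6
tool_pos: [0.45, 0.1405, 0.3314]
ee_rot: [3.141, 0.005, 0.001]
force: [0.4, -0.1, -0.3]
finger_gap: 0.0953
grasp_force: 0.0
t: 3.1
tool_pos: [0.4495, 0.3521, 0.3301]
ee_rot: [3.139, 0.006, 0.006]
force: [-0.6, -1.2, -0.9]
finger_gap: 0.0953
grasp_force: 0.0
[0.44981024 0.35134457 0.33036087] [3.13887039 0.00589562 0.00499985]
```

View pics/w1.png

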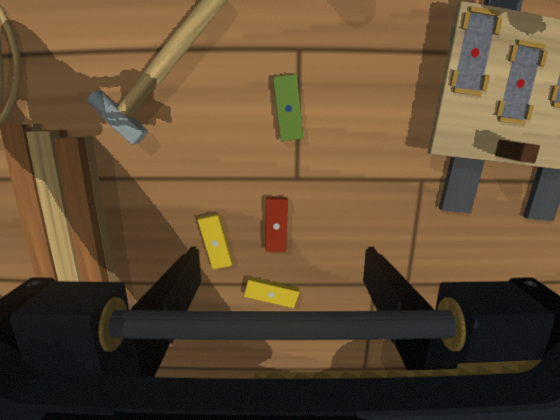

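```bash
python3 - <<'E'
from h import *
f=np.load("/tmp/w1.npz");p,d,T=f["p"],f["d"],f["T"]
hsv=cv2.cvtColor(p,cv2.COLOR_RGB2HSV).astype(int); H,S,V=hsv[...,0],hsv[...,1],hsv[...,2]
X=cloud("wrist",d,T)
for n,(x0,x1,y0,y1) in dict(green=(262,312,62,150),red=(255,298,185,262),y1=(185,242,200,280),y2=(235,308,270,315)).items():
    c=[(y0+y1)//2,(x0+x1)//2]; m=np.zeros((420,560),bool)
    h0=dict(green=45,red=3,y1=27,y2=27)[n]
    m[y0:y1,x0:x1]=((abs((H-h0+90)%180-90)<(8 if n!="red" else 4))&(S>(120 if n!="red" else 195)))[y0:y1,x0:x1]
    m=cv2.morphologyEx(m.astype(np.uint8),cv2.MORPH_CLOSE,np.ones((9,9)))
    e=cv2.erode(m,np.ones((7,7)))>0
    zt=np.median(X[e][:,2]); v,u=np.nonzero(m)
    c_,_=cv2.findContours(m,0,2); q=max(c_,key=cv2.contourArea)[:,0]
    P=at_z("wrist",q,zt,T)[:,:2]; r=cv2.minAreaRect((P*1000).astype(np.float32))
    print(n,"ztop",zt.round(4),"rect mm",np.round(r[0],1),np.round(r[1],1),round(r[2],1),"rgb",np.median(p[e],0), "hsv",np.median(hsv[e],0))
a=cv2.resize(p[60:310,180:320],None,fx=3,fy=3,interpolation=2)[:600]; a=cv2.resize(p[185:312,185:312],None,fx=4.5,fy=4.5,interpolation=2)
t=np.load("/tmp/top1.npz")["p"]; cv2.imwrite("pics/t1.png",np.hstack([a[:420,:],])[...,::-1]); cv2.imwrite("pics/t1top.png",t[...,::-1])
E
```

```text
green ztop 0.0137 rect mm [538.8 342.1] [88.5 32.9] 7.3 rgb [ 94. 121.  54.] hsv [ 42. 141. 121.]
red ztop 0.0139 rect mm [361.3 359.2] [31.8 87.5] 89.5 rgb [130.  47.  26.] hsv [  6. 204. 130.]
y1 ztop 0.0139 rect mm [321.1 480.2] [105.3  86.8] 12.1 rgb [190. 166.  43.] hsv [ 25. 196. 190.]
y2 ztop 0.0136 rect mm [238.9 367. ] [91.8 41.9] 75.3 rgb [191. 168.  45.] hsv [ 25. 195. 191.]
```

View pics/t1top.png

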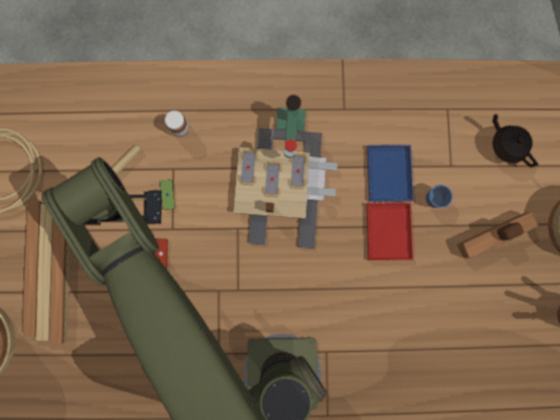

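View pics/t1.png

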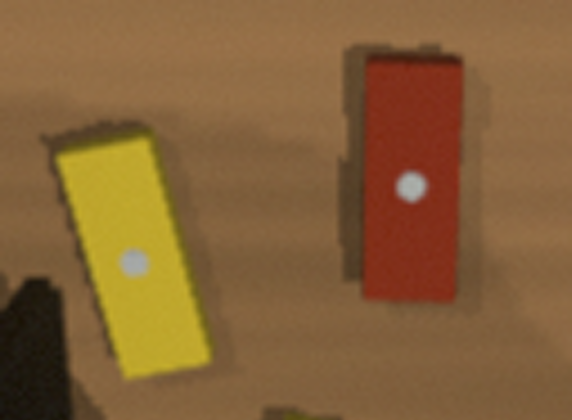

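The bench holds only green (wrist 287,107; z top 13.7 mm) and the red-brown russet (276,226; 13.9 mm) as real blanks. The two saturated yellow pieces, (214,242) and (271,294), are decoys: not cream-coloured and not red. Next I'll measure the bed.

```bash
python3 - <<'E'
from h import *
f=np.load("/tmp/top1.npz");p,d=f["p"],f["d"]; X=cloud("top",d)
hsv=cv2.cvtColor(p,cv2.COLOR_RGB2HSV).astype(int); H,S,V=hsv[...,0],hsv[...,1],hsv[...,2]
red=((H<8)|(H>172))&(S>90)
def cen(m,x0,x1,y0,y1):
    k=np.zeros_like(m);k[y0:y1,x0:x1]=m[y0:y1,x0:x1];v,u=np.nonzero(k);return np.array([[u.mean(),v.mean()]]),k
for n,b in dict(nest0=(241,255,160,174),nest1=(265,279,172,186),nest2=(290,304,164,178)).items():
    uv,k=cen(red,*b);print(n,uv,k.sum(),at_z("top",uv,.038).round(4))
uv,k=cen(red,283,299,137,153);print("knob",uv,k.sum(),at_z("top",uv,.2).round(4),X[k>0][:,2].mean())
uv,k=cen((V<110)&(H<20),263,276,201,213);print("handle",uv,k.sum(),at_z("top",uv,.093).round(4),np.median(X[k>0][:,2]))
blue=(H>100)&(H<125)&(S>90);b,k=cen(blue,360,418,138,205);print("blue",at_z("top",b,.012).round(4))
b,k=cen(red,360,418,200,265);print("red",at_z("top",b,.012).round(4))
# plate outline and rails by height
Z=X[...,2]
def fit(m,z):
    c,_=cv2.findContours(m.astype(np.uint8),0,2);q=max(c,key=cv2.contourArea)[:,0];P=at_z("top",q,z)[:,:2];return cv2.minAreaRect((P*1000).astype(np.float32))
m=np.zeros_like(red);m[145:225,225:318]=((Z>.03)&(Z<.06))[145:225,225:318]
print("plate",fit(m,.038))
for n,(x0,x1) in dict(railL=(245,270),railR=(296,322)).items():
    m=np.zeros_like(red);m[216:252,x0:x1]=((V<110)&(S<70))[216:252,x0:x1];print(n,fit(m,.01),np.median(X[m>0][:,2]))
E
```

```text
nest0 [[247.8 167. ]] 10 [[0.6164 0.0947 0.038 ]]
nest1 [[271.8 178.5]] 10 [[0.5805 0.0229 0.038 ]]
nest2 [[297.33333333 170.88888889]] 9 [[ 0.6029 -0.0544  0.038 ]]
knob [[290.39495798 144.76470588]] 119 [[ 0.643  -0.0267  0.2   ]] 0.1991455122857357
handle [[268.7826087  206.95652174]] 69 [[0.4881 0.033  0.093 ]] 0.0923582499966431
blue [[ 0.5986 -0.3413  0.012 ]]
red [[ 0.4195 -0.3334  0.012 ]]
plate ((568.9755859375, 14.954261779785156), (230.39820861816406, 200.58804321289062), 84.9590835571289)
railL ((427.9483947753906, 67.88448333740234), (51.48299789428711, 84.92078399658203), 89.3136978149414) 0.0124524942517934
railR ((421.838623046875, -81.62911224365234), (50.18796157836914, 97.65702819824219), 84.84728240966797) 0.012073032111930893
```

```bash
python3 -m creep '0.12 0.8 0 0 0 0.18;0.12 0.8 0 0 0 0.18;0.12 0.8 0 0 0 0.18;0.12 0.8 0 0 0 0.18;0.12 0.8 0 0 0 0.18'
python3 -m creep '0.023 0.26 0.5 0 0 0;0.023 0.26 0.5 0 0 0;0.023 0.26 0.5 0 0 0;0.023 0.26 0.5 0 0 0;0.023 0.26 0.5 0 0 0'
python3 - <<'E'
from h import *
c,T=Tcam("wrist");p,d=read_camera("wrist"); np.savez("/tmp/w2.npz",p=p,d=d,T=T); cv2.imwrite("pics/w2.png",p[...,::-1]); s=state();print(s["tool_pos"],s["ee_rot"],s["joints"])
X=cloud("wrist",d,T);Z=X[...,2];m=(Z>.085)&(Z<.1)&(abs(X[...,0]-.488)<.04)&(abs(X[...,1]-.033)<.04)&(d>0)
P=X[m];print(len(P),np.median(P,0),P.min(0),P.max(0))
E
```

```text
t: 3.75
tool_pos: [0.4867, 0.1046, 0.334]
ee_rot: [3.141, 0.0, -0.097]
force: [0.2, 0.9, 0.2]
finger_gap: 0.0954
grasp_force: 0.0
t: 4.25
tool_pos: [0.4835, 0.0279, 0.1801]
ee_rot: [3.141, 0.008, -0.099]
force: [-0.5, 0.1, -0.4]
finger_gap: 0.0951
grasp_force: 0.0
[0.48532975 0.02876328 0.18293337] [ 3.14133971  0.00357056 -0.09736565] [-5.12221057e-02 -2.23896287e-01  2.03860707e+00 -9.05752586e-05
  1.33046030e+00  1.61696114e+00]
828 [0.49001612 0.03048457 0.09259923] [0.47667232 0.01807883 0.08541957] [0.50134274 0.04347742 0.0949666 ]
```

View pics/w2.png

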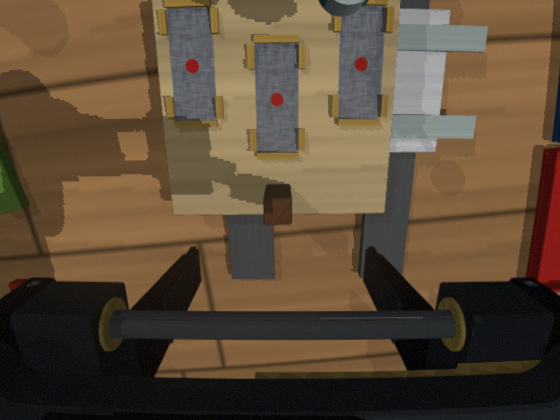

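```bash
python3 -m creep '0.017 -0.006 0.1 0 0 0;0.017 -0.006 0.2 0 0 0;0.017 -0.006 0.3 0 0 0;0.017 -0.006 0.41 0 0 0;0.017 -0.006 0.41 0 0 0'
python3 -m creep '0 0 0 0 0 0;0 0 0 0 0 0;0 0 0 0 0 0;0 0 0 0 0 0;0 0 0 0 0 0' -1 15
python3 -m creep '-0.02 0 0 0 0 0;-0.04 0 0 0 0 0;-0.06 0 0 0 0 0;-0.08 0 0 0 0 0;-0.1 0 0 0 0 0'
```

```text
t: 4.8
tool_pos: [0.4897, 0.0319, 0.0591]
ee_rot: [3.141, 0.006, -0.094]
force: [-0.5, 0.3, -0.7]
finger_gap: 0.0951
grasp_force: 0.0
t: 5.3
tool_pos: [0.4929, 0.0317, 0.0626]
ee_rot: [-3.141, -0.002, -0.094]
force: [0.1, -0.7, 0.4]
finger_gap: 0.0607
grasp_force: 0.0
t: 5.8
tool_pos: [0.4617, 0.0346, 0.0616]
ee_rot: [-3.142, 0.0, -0.094]
force: [-0.1, -0.3, -0.9]
finger_gap: 0.0207
grasp_force: 0.0
```

```bash
python3 -m creep '0 0 0 0 0 0;0 0 0 0 0 0;0 0 0 0 0 0;0 0 0 0 0 0;0 0 0 0 0 0' 0.4
python3 -m creep '0 0 0 0 0 0;0 0 0 0 0 0;0 0 0 0 0 0;0 0 0 0 0 0;0 0 0 0 0 0'
python3 -m creep '0.02 0 0 0 0 0;0.04 0 0 0 0 0;0.06 0 0 0 0 0;0.09 0 0 0 0 0;0.09 0 0 0 0 0'
python3 -m creep '0 0 0 0 0 0;0 0 0 0 0 0;0 0 0 0 0 0;0 0 0 0 0 0;0 0 0 0 0 0' -1 15
python3 -m creep '0 0 0 0 0 0;0 0 0 0 0 0;0 0 0 0 0 0;0 0 0 0 0 0;0 0 0 0 0 0'
```

```text
t: 6.3
tool_pos: [0.4626, 0.0345, 0.0617]
ee_rot: [-3.142, 0.0, -0.094]
force: [1.2, -0.2, -0.8]
finger_gap: 0.0549
grasp_force: 0.0
t: 6.8
tool_pos: [0.4624, 0.0345, 0.0617]
ee_rot: [-3.142, 0.0, -0.094]
force: [0.4, 0.2, 1.1]
finger_gap: 0.0668
grasp_force: 0.0
t: 7.3
tool_pos: [0.4907, 0.0318, 0.0619]
ee_rot: [-3.142, -0.001, -0.094]
force: [-0.2, -0.1, -0.1]
finger_gap: 0.0664
grasp_force: 0.0
t: 7.8
tool_pos: [0.4892, 0.032, 0.0617]
ee_rot: [3.142, -0.0, -0.094]
force: [-0.3, -0.9, -0.4]
finger_gap: 0.032
grasp_force: 0.0
t: 8.3
tool_pos: [0.4892, 0.0318, 0.0617]
ee_rot: [3.141, 0.0, -0.094]
force: [-1.7, -2.4, 1.5]
finger_gap: 0.0241
grasp_force: 15.0
```

Gripped. Now I'll pull it out, watching the force.

```bash
python3 -m creep '-0.02 0 0 0 0 0;-0.04 0 0 0 0 0;-0.06 0 0 0 0 0;-0.08 0 0 0 0 0;-0.1 0 0 0 0 0'
python3 -m creep '-0.02 0 0 0 0 0;-0.04 0 0 0 0 0;-0.06 0 0 0 0 0;-0.08 0 0 0 0 0;-0.1 0 0 0 0 0'
```

```text
t: 8.8
tool_pos: [0.4589, 0.0348, 0.0617]
ee_rot: [3.141, -0.0, -0.094]
force: [2.8, -3.3, -1.6]
finger_gap: 0.0239
grasp_force: 15.0
t: 9.3
tool_pos: [0.4335, 0.0372, 0.063]
ee_rot: [-3.141, -0.012, -0.094]
force: [15.9, -3.5, -7.8]
finger_gap: 0.0239
grasp_force: 15.0
```

```bash
python3 -m creep '0.012 0.01 0 0 0 0;0.012 0.045 0 0 0 0;0.012 0.08 0 0 0 0;0.012 0.115 0 0 0 0;0.012 0.15 0 0 0 0'
python3 -m creep '0 0 0 0 0 0;0 0 0 0 0 0;0 0 0 0 0 0;0 0 0 0 0 0;0 0 0 0 0 0' 0.3
python3 -m creep '0 0 0 0 0 0;0 0 0 0 0 0;0 0 0 0 0 0;0 0 -0.15 0 0 0;0 0 -0.3 0 0 0'
python3 -m creep '0 0 -0.5 0 0 0;0 0 -0.5 0 0 0;0 0 -0.5 0 0 0;0 0 -0.5 0 0 0;0 0 -0.5 0 0 0' 1
python3 - <<'E'
from h import *
for i in range(2):
  n=["top","wrist"][i]; c,T=Tcam(n); p,d=read_camera(n); np.savez(f"/tmp/{n}3.npz",p=p,d=d,T=T)
  hsv=cv2.cvtColor(p,cv2.COLOR_RGB2HSV).astype(int); H,S,V=hsv[...,0],hsv[...,1],hsv[...,2]
  X=cloud(n,d,T);Z=X[...,2]
  m=(((H<8)|(H>172))&(S>100)&(Z>.03)&(Z<.046)&(d>0)&(X[...,0]>.45)&(X[...,0]<.66)&(abs(X[...,1])<.17)).astype(np.uint8)
  k,l,st,ce=cv2.connectedComponentsWithStats(m)
  for j in range(1,k):
    if st[j,4]>4: print(n,st[j,4],ce[j].round(1),at_z(n,ce[j],.038,T).round(4))
s=state();print(s["tool_pos"],s["ee_rot"])
cv2.imwrite("pics/w3.png",p[...,::-1])
E
```

```text
t: 9.8
tool_pos: [0.4296, -0.007, 0.063]
ee_rot: [-3.139, -0.001, -0.095]
force: [0.6, 2.6, 4.9]
finger_gap: 0.0245
grasp_force: 15.0
t: 10.3
tool_pos: [0.4286, -0.0072, 0.0613]
ee_rot: [-3.141, 0.001, -0.094]
force: [-0.2, 0.1, -0.4]
finger_gap: 0.0583
grasp_force: 0.0
t: 10.8
tool_pos: [0.4274, -0.0073, 0.1511]
ee_rot: [-3.141, 0.004, -0.094]
force: [1.3, -0.2, -0.9]
finger_gap: 0.0619
grasp_force: 0.0
t: 11.3
tool_pos: [0.4296, -0.0077, 0.3034]
ee_rot: [3.141, -0.004, -0.094]
force: [0.4, 0.1, -1.4]
finger_gap: 0.0933
grasp_force: 0.0
top 11 [261.4 183.5] [[0.5657 0.0544 0.038 ]]
wrist 75 [342.1  75.6] [[ 0.5504 -0.0953  0.038 ]]
wrist 76 [221.8  76.3] [[0.5637 0.0543 0.038 ]]
wrist 72 [282.1 100.6] [[ 0.5274 -0.0179  0.038 ]]
[ 0.4282952  -0.00746952  0.30002665] [-3.14142813e+00  2.53080741e-03 -9.41888314e-02]
```

View pics/w3.png

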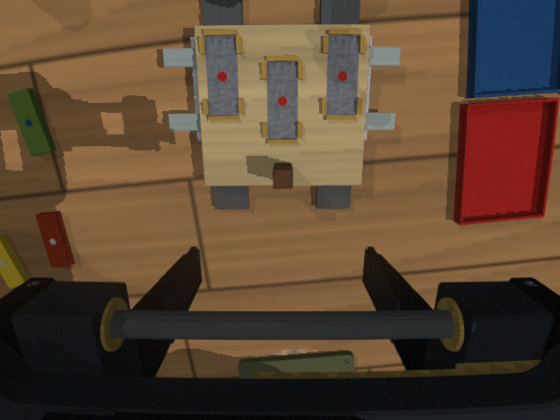

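The picture shows the nests squared to the tool at (222,76), (282,101) and (342,76). Green is at (28,123) and russet at (52,242), both undisturbed. Now to green.

```bash
cat >> h.py <<'E'
def blank(name,ztop,near,rad=.08,n="wrist"):
    """centre (world) and yaw of a blank's top, seen by colour around a place"""
    s=state(); c,T=Tcam(n,s); p,d=read_camera(n)
    hsv=cv2.cvtColor(p,cv2.COLOR_RGB2HSV).astype(int); H,S,V=hsv[...,0],hsv[...,1],hsv[...,2]
    X=cloud(n,d,T)
    col=(abs(H-43)<9)&(S>100) if name=="green" else ((H<9)|(H>174))&(S>165)
    m=col&(np.hypot(X[...,0]-near[0],X[...,1]-near[1])<rad)&(abs(X[...,2]-ztop)<.006)&(d>0)
    m=cv2.morphologyEx(m.astype(np.uint8),cv2.MORPH_CLOSE,np.ones((11,11)))
    q,_=cv2.findContours(m,0,2); q=max(q,key=cv2.contourArea)[:,0]
    (x,y),(w,h),a=cv2.minAreaRect((at_z(n,q,ztop,T)[:,:2]*1000).astype(np.float32))
    if w<h: w,h,a=h,w,a-90
    a=(a+90)%180-90
    print(name,"c",round(x,1),round(y,1),"size",round(w),round(h),"yaw",round(a,1),"z",np.median(X[m>0][:,2]).round(4))
    return np.array([x,y])/1000,np.radians(a),p
def delta(xy,z,yaw):
    """rows' numbers from the pose now to a tool-down pose"""
    s=state(); Rm=R.from_euler("xyz",s["ee_rot"]); d=Rm.inv().apply(np.r_[xy,z]-s["tool_pos"])/.3
    r=(Rm.inv()*R.from_euler("xyz",[np.pi,0,yaw])).as_rotvec()/np.radians(30)
    print("pos",s["tool_pos"].round(4),"rpy",s["ee_rot"].round(3),"delta",d.round(3),"turn",r.round(3))
E
python3 -m creep '0.13 -0.6 -0.1 0 0 -0.422;0.13 -0.6 -0.1 0 0 -0.422;0.13 -0.6 -0.1 0 0 -0.422;0.13 -0.6 -0.1 0 0 -0.422;0.13 -0.6 -0.1 0 0 -0.422'
python3 -m creep '0.256 -0.555 0.4 0 0 0;0.256 -0.555 0.4 0 0 0;0.256 -0.555 0.4 0 0 0;0.256 -0.555 0.4 0 0 0;0.256 -0.555 0.4 0 0 0'
python3 - <<'E'
from h import *
c,a,p=blank("green",.014,(.5388,.342)); delta(c,.004,a)
E
```

```text
t: 11.9
tool_pos: [0.4846, 0.1712, 0.3294]
ee_rot: [-3.141, 0.004, 0.132]
force: [-0.0, 0.1, 1.1]
finger_gap: 0.0951
grasp_force: 0.0
t: 12.4
tool_pos: [0.5375, 0.3435, 0.2047]
ee_rot: [3.139, 0.009, 0.128]
force: [0.6, -1.0, -0.1]
finger_gap: 0.0951
grasp_force: 0.0
green c 539.3 342.2 size 89 33 yaw 7.4 z 0.0138
pos [0.5374 0.3441 0.2037] rpy [3.139 0.01  0.129] delta [0.012 0.005 0.666] turn [0.005 0.019 0.001]
```

```bash
python3 -m creep '0.006 0.006 0.14 0 0 0;0.006 0.006 0.28 0 0 0;0.006 0.006 0.42 0 0 0;0.006 0.006 0.54 0 0 0;0.006 0.006 0.6 0 0 0' 0.5
python3 -c "
from h import *
delta((.5393,.3422),.005,.129)"
```

```text
t: 12.95
tool_pos: [0.5385, 0.3383, 0.0264]
ee_rot: [3.138, 0.008, 0.126]
force: [-0.3, 0.2, -1.1]
finger_gap: 0.0717
grasp_force: 0.0
pos [0.5385 0.3383 0.0264] rpy [3.138 0.008 0.126] delta [ 0.005 -0.013  0.071] turn [ 0.006  0.015 -0.006]
```

```bash
python3 -m creep '0.003 -0.006 0.02 0 0 0;0.003 -0.006 0.04 0 0 0;0.003 -0.006 0.065 0 0 0;0.003 -0.006 0.065 0 0 0;0.003 -0.006 0.065 0 0 0' -1 25
python3 -m creep '0 0 0 0 0 0;0 0 0 0 0 0;0 0 0 0 0 0;0 0 0 0 0 0;0 0 0 0 0 0' -1 25
python3 -m creep '0 0 -0.1 0 0 0;0 0 -0.2 0 0 0;0 0 -0.3 0 0 0;0 0 -0.4 0 0 0;0 0 -0.4 0 0 0'
python3 - <<'E'
from h import *
s=state();c,T=Tcam("wrist");p,d=read_camera("wrist");cv2.imwrite("pics/w4.png",p[...,::-1]);ey=np.array([.0885,.996]);
n0=np.array([.5637,.0543]); delta(n0,.18,-.0887); delta(n0,.08,-.0887)
E
```

```text
t: 13.45
tool_pos: [0.5432, 0.3436, 0.0133]
ee_rot: [-3.141, -0.002, 0.127]
force: [-0.4, 0.5, 0.6]
finger_gap: 0.0366
grasp_force: 0.0
t: 13.95
tool_pos: [0.5432, 0.3436, 0.0132]
ee_rot: [-3.141, -0.002, 0.127]
force: [-0.3, -1.5, 5.7]
finger_gap: 0.0326
grasp_force: 25.0
t: 14.45
tool_pos: [0.545, 0.3446, 0.1373]
ee_rot: [-3.139, -0.008, 0.127]
force: [0.7, 0.6, -0.3]
finger_gap: 0.0323
grasp_force: 25.0
pos [0.5437 0.3439 0.1344] rpy [-3.14  -0.004  0.127] delta [-0.055  0.966 -0.154] turn [-0.004 -0.008  0.412]
pos [0.5437 0.3439 0.1344] rpy [-3.14  -0.004  0.127] delta [-0.057  0.966  0.18 ] turn [-0.004 -0.008  0.412]
```

View pics/w4.png

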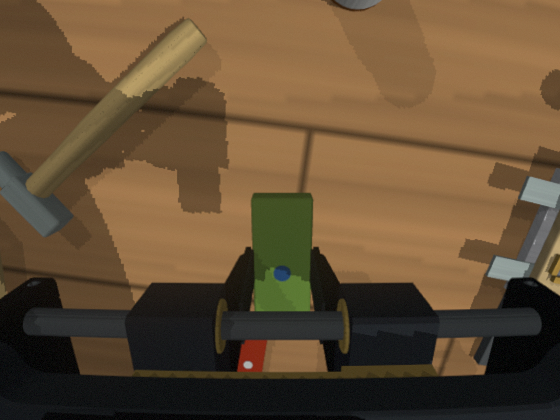

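Green is held between the fingers, with its dot at (282,273). I'll measure how it sits in the hand.

```bash
cat >> h.py <<'E'
def inhand(name):
    """held blank: its top outline in tool coordinates (visible part)"""
    s=state(); he=camera_params("wrist")["hand_eye"]; p,d=read_camera("wrist")
    hsv=cv2.cvtColor(p,cv2.COLOR_RGB2HSV).astype(int); H,S,V=hsv[...,0],hsv[...,1],hsv[...,2]
    X=cloud("wrist",d,he); col=(abs(H-43)<9)&(S>100) if name=="green" else ((H<9)|(H>174))&(S>150)
    m=col&(abs(X[...,1])<.03)&(abs(X[...,2])<.03)&(abs(X[...,0])<.07); P=X[m]
    z=np.median(P[:,2]); dot=(~col)&(abs(X[...,2]-z)<.005)&(abs(X[...,1])<.012)&(abs(X[...,0])<.02)
    print(name,"top z in tool",z.round(4),"x",P[:,0].min().round(4),P[:,0].max().round(4),"y",P[:,1].min().round(4),P[:,1].max().round(4))
    far=P[P[:,0]>.015]; b=np.polyfit(*[np.array(v) for v in zip(*[(x,np.median(far[abs(far[:,0]-x)<.004][:,1])) for x in np.arange(.018,far[:,0].max()-.006,.004)])],1); print("yaw in tool deg",np.degrees(b[0]).round(1))
    v,u=np.nonzero(dot); print("dot",len(u), X[dot].mean(0).round(4))
    return p
E
python3 -c "
from h import *
inhand('green')"
```

```text
green top z in tool -0.0003 x -0.0313 0.0404 y -0.0166 0.0174
yaw in tool deg -2.4
dot 240 [-0.0048  0.0005 -0.0008]
```

```bash
python3 -m creep '0 0 0.1 0 0 0;0 0 0.2 0 0 0;0 0 0.3 0 0 0;0 0 0.38 0 0 0;0 0 0.4 0 0 0'
python3 -m creep '0 0 0 0 0 0;0 0 0 0 0 0;0 0 0 0 0 0;0 0 0 0 0 0;0 0 0 0 0 0' 0.1
python3 -m creep '-0.015 0 0 0 0 0;-0.015 0 0.01 0 0 0;-0.015 0 0.02 0 0 0;-0.015 0 0.028 0 0 0;-0.015 0 0.028 0 0 0'
python3 -m creep '0 0 0 0 0 0;0 0 0 0 0 0;0 0 0 0 0 0;0 0 0 0 0 0;0 0 0 0 0 0' -1 30
python3 -m creep '0 0 0 0 0 0;0 0 0 0 0 0;0 0 -0.1 0 0 0;0 0 -0.25 0 0 0;0 0 -0.4 0 0 0'
python3 -m creep '0 0 0 0 0 0;0 0 0 0 0 0;0 0 0 0 0 0;0 0 0 0 0 0;0 0 0 0 0 0'
python3 -c "
from h import *
inhand('green'); delta((.5637,.0543),.15,-.0887)"
```

```text
t: 15.05
tool_pos: [0.5382, 0.3409, 0.0057]
ee_rot: [3.138, 0.01, 0.127]
force: [-0.9, -0.3, -0.8]
finger_gap: 0.0347
grasp_force: 25.0
t: 15.55
tool_pos: [0.5431, 0.3436, 0.0133]
ee_rot: [-3.141, -0.002, 0.127]
force: [0.4, 0.2, -0.0]
finger_gap: 0.0525
grasp_force: 0.0
t: 16.05
tool_pos: [0.5375, 0.3424, 0.0029]
ee_rot: [3.141, 0.001, 0.127]
force: [-0.1, 0.7, 0.3]
finger_gap: 0.0521
grasp_force: 0.0
t: 16.55
tool_pos: [0.5381, 0.3427, 0.0039]
ee_rot: [-3.141, -0.0, 0.127]
force: [1.4, 0.5, -0.2]
finger_gap: 0.0336
grasp_force: 30.0
t: 17.05
tool_pos: [0.5371, 0.3421, 0.1238]
ee_rot: [3.141, 0.003, 0.127]
force: [0.4, -0.0, -0.4]
finger_gap: 0.0336
grasp_force: 30.0
t: 17.55
tool_pos: [0.537, 0.3421, 0.1216]
ee_rot: [3.14, 0.003, 0.127]
force: [0.6, 0.0, -0.3]
finger_gap: 0.0338
grasp_force: 30.0
green top z in tool -0.0098 x -0.0476 0.042 y -0.0166 0.018
yaw in tool deg 1.5
dot 261 [-0.0032  0.0005 -0.0102]
pos [0.5372 0.3422 0.122 ] rpy [3.141e+00 3.000e-03 1.270e-01] delta [-0.034  0.963 -0.092] turn [0.002 0.005 0.412]
```

```bash
python3 -m creep '0 0 -0.1 0 0 0;0 0.1 -0.2 0 0 0.1;-0.013 0.25 -0.2 0 0 0.2;-0.013 0.4 -0.2 0 0 0.32;-0.013 0.5 -0.2 0 0 0.412'
python3 -m creep '0 0 0 0 0 0;0 0 0 0 0 0;0 0 0 0 0 0;0 0 0 0 0 0;0 0 0 0 0 0'
python3 - <<'E'
from h import *
delta((.5667,.054),.18,-.0887)
c,T=Tcam("wrist");p,d=read_camera("wrist");n="wrist"
hsv=cv2.cvtColor(p,cv2.COLOR_RGB2HSV).astype(int); H,S,V=hsv[...,0],hsv[...,1],hsv[...,2]
X=cloud(n,d,T);Z=X[...,2]
m=(((H<8)|(H>172))&(S>100)&(Z>.03)&(Z<.046)&(d>0)&(X[...,0]>.45)&(X[...,0]<.66)&(abs(X[...,1])<.17)).astype(np.uint8)
k,l,st,ce=cv2.connectedComponentsWithStats(m)
for j in range(1,k):
    if st[j,4]>20: print(n,st[j,4],ce[j].round(1),at_z(n,ce[j],.038,T).round(4))
inhand("green")
E
```

```text
t: 18.1
tool_pos: [0.553, 0.1911, 0.1835]
ee_rot: [3.141, 0.0, -0.092]
force: [0.3, 0.6, 0.0]
finger_gap: 0.0337
grasp_force: 30.0
t: 18.6
tool_pos: [0.5529, 0.1943, 0.1836]
ee_rot: [3.142, 0.0, -0.087]
force: [-0.5, -0.1, -0.2]
finger_gap: 0.0337
grasp_force: 30.0
pos [0.5529 0.1943 0.1836] rpy [ 3.142  0.    -0.087] delta [0.087 0.462 0.012] turn [0.    0.001 0.003]
wrist 112 [420.7 177.8] [[0.5638 0.054  0.038 ]]
wrist 34 [557.7 180.2] [[ 0.5499 -0.0926  0.038 ]]
wrist 94 [487.4 207.1] [[ 0.5272 -0.018   0.038 ]]
green top z in tool -0.0098 x -0.0478 0.0423 y -0.0167 0.0181
yaw in tool deg 2.2
dot 262 [-0.003   0.0005 -0.0102]
```

```bash
python3 -m creep '0.017 0.1 0 0 0 0;0.035 0.2 0 0 0 0;0.06 0.33 0 0 0 0;0.087 0.462 0 0 0 0;0.087 0.462 0 0 0 0'
python3 -m creep '0 0 0.05 0 0 0;0 0 0.12 0 0 0;0 0 0.2 0 0 0;0 0 0.28 0 0 0;0 0 0.35 0 0 0'
python3 -m creep '0 0 0 0 0 0;0 0 0 0 0 0;0 0 0 0 0 0;0 0 0 0 0 0;0 0 0 0 0 0'
python3 -c "
from h import *
delta((.5668,.0537),.044,-.0887)"
```

```text
t: 19.2
tool_pos: [0.5673, 0.0496, 0.1839]
ee_rot: [3.14, -0.0, -0.093]
force: [0.4, 0.2, -0.7]
finger_gap: 0.0339
grasp_force: 30.0
t: 19.7
tool_pos: [0.5656, 0.0547, 0.0761]
ee_rot: [-3.141, 0.002, -0.087]
force: [0.1, 0.7, -0.3]
finger_gap: 0.0337
grasp_force: 30.0
t: 20.2
tool_pos: [0.5676, 0.0531, 0.08]
ee_rot: [-3.141, -0.002, -0.089]
force: [-0.1, 0.5, -0.8]
finger_gap: 0.0338
grasp_force: 30.0
pos [0.5676 0.0531 0.08  ] rpy [-3.141e+00 -2.000e-03 -8.900e-02] delta [-0.003 -0.002  0.12 ] turn [-0.    -0.004 -0.   ]
```

```bash
python3 -m creep '-0.003 -0.002 0.03 0 0 0;-0.003 -0.002 0.06 0 0 0;-0.003 -0.002 0.09 0 0 0;-0.003 -0.002 0.112 0 0 0;-0.003 -0.002 0.122 0 0 0'
python3 -m creep '0 0 0 0 0 0;0 0 0 0 0 0;0 0 0 0 0 0;0 0 0 0 0 0;0 0 0 0 0 0'
```

```text
t: 20.7
tool_pos: [0.5657, 0.0535, 0.0418]
ee_rot: [3.141, 0.002, -0.089]
force: [-4.2, -0.8, 12.6]
finger_gap: 0.0339
grasp_force: 30.0
t: 21.2
tool_pos: [0.5659, 0.0537, 0.0421]
ee_rot: [3.142, 0.0, -0.089]
force: [-1.0, 0.3, -0.3]
finger_gap: 0.0337
grasp_force: 30.0
```

```bash
python3 -m creep '0 0 0 0 0 0;0 0 0 0 0 0;0 0 0 0 0 0;0 0 0 0 0 0;0 0 0 0 0 0' 0.2
python3 -m creep '0 0 0 0 0 0;0 0 -0.05 0 0 0;0 0 -0.15 0 0 0;0 0 -0.3 0 0 0;0 0 -0.45 0 0 0'
python3 -m creep '0 -0.1 -0.05 0 0 0;0 -0.2 -0.1 0 0 0;0 -0.3 -0.1 0 0 0;0 -0.4 -0.1 0 0 0;0 -0.4 -0.1 0 0 0' 1
python3 - <<'E'
from h import *
c,a,p=blank("green",.052,(.5638,.054)); cv2.imwrite("pics/w5.png",p[...,::-1]); delta((.3613,.3592),.18,0)
E
```

```text
t: 21.7
tool_pos: [0.566, 0.0537, 0.0422]
ee_rot: [-3.142, -0.0, -0.089]
force: [-0.5, 0.3, 0.5]
finger_gap: 0.057
grasp_force: 0.0
t: 22.2
tool_pos: [0.5655, 0.0537, 0.1792]
ee_rot: [3.142, 0.001, -0.089]
force: [1.2, -0.1, 0.1]
finger_gap: 0.0568
grasp_force: 0.0
t: 22.7
tool_pos: [0.5768, 0.176, 0.2087]
ee_rot: [-3.14, -0.002, -0.085]
force: [0.1, -0.9, -0.3]
finger_gap: 0.0915
grasp_force: 0.0
green c 564.3 54.5 size 89 35 yaw -4.3 z 0.0517
pos [0.5767 0.1744 0.2083] rpy [-3.142e+00 -1.000e-03 -8.600e-02] delta [-0.768 -0.552  0.094] turn [-0.    -0.002 -0.165]
```

View pics/w5.png

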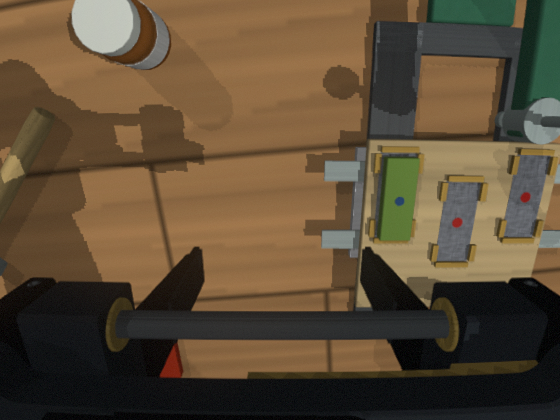

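Green is seated in the left nest, with its dot at (400,201). Now russet.

```bash
python3 -m creep '-0.15 -0.1 0 0 0 -0.05;-0.27 -0.2 0 0 0 -0.1;-0.4 -0.3 0 0 0 -0.165;-0.53 -0.38 0 0 0 -0.165;-0.65 -0.47 0 0 0 -0.165'
python3 -m creep '-0.117 -0.082 0.08 0 0 0;-0.117 -0.082 0.08 0 0 0;-0.117 -0.082 0.08 0 0 0;-0.117 -0.082 0.08 0 0 0;-0.117 -0.082 0.08 0 0 0'
python3 -m creep '0 0 0 0 0 0;0 0 0 0 0 0;0 0 0 0 0 0;0 0 0 0 0 0;0 0 0 0 0 0'
python3 - <<'E'
from h import *
c,a,p=blank("russet",.014,(.3613,.3592)); delta(c,.004,a)
E
```

```text
t: 23.25
tool_pos: [0.3937, 0.3307, 0.2078]
ee_rot: [-3.142, -0.001, -0.004]
force: [0.0, 0.6, 0.2]
finger_gap: 0.0952
grasp_force: 0.0
t: 23.75
tool_pos: [0.3615, 0.355, 0.1842]
ee_rot: [-3.141, -0.001, -0.005]
force: [-0.6, -0.8, 0.1]
finger_gap: 0.0949
grasp_force: 0.0
t: 24.25
tool_pos: [0.3599, 0.3556, 0.1831]
ee_rot: [3.142, 0.0, -0.003]
force: [0.2, 0.3, -0.2]
finger_gap: 0.0952
grasp_force: 0.0
russet c 360.0 359.3 size 89 34 yaw -1.5 z 0.0137
pos [0.3598 0.3556 0.1831] rpy [ 3.142e+00  0.000e+00 -2.000e-03] delta [ 0.001 -0.012  0.597] turn [0.    0.    0.045]
```

```bash
python3 -m creep '-0.01 -0.012 0.12 0 0 0.045;-0.01 -0.012 0.25 0 0 0.045;-0.01 -0.012 0.37 0 0 0.045;-0.01 -0.012 0.48 0 0 0.045;-0.01 -0.012 0.54 0 0 0.045' 0.4
python3 -m creep '0 0 0 0 0 0;0 0 0 0 0 0;0 0 0.02 0 0 0;0 0 0.04 0 0 0;0 0 0.057 0 0 0'
python3 -m creep '0 0 0 0 0 0;0 0 0 0 0 0;0 0 0 0 0 0;0 0 0 0 0 0;0 0 0 0 0 0' -1 30
python3 -m creep '0 0 0 0 0 0;0 0 0 0 0 0;0 0 0 0 0 0;0 0 0 0 0 0;0 0 0 0 0 0'
python3 -m creep '0 0 0 0 0 0;0 0 -0.1 0 0 0;0 0 -0.25 0 0 0;0 0 -0.4 0 0 0;0 0 -0.6 0 0 0'
python3 -m creep '0 0 0 0 0 0;0 0 0 0 0 0;0 0 0 0 0 0;0 0 0 0 0 0;0 0 0 0 0 0'
python3 -c "
from h import *
inhand('russet'); delta((.5504,-.0953),.18,-.0887)"
```

```text
t: 24.8
tool_pos: [0.355, 0.3579, 0.0179]
ee_rot: [3.139, 0.004, -0.026]
force: [-0.1, 0.1, 0.6]
finger_gap: 0.0675
grasp_force: 0.0
t: 25.3
tool_pos: [0.3573, 0.3596, 0.0045]
ee_rot: [-3.141, -0.001, -0.026]
force: [-0.6, 0.6, -0.3]
finger_gap: 0.0666
grasp_force: 0.0
t: 25.8
tool_pos: [0.357, 0.3594, 0.0043]
ee_rot: [-3.141, -0.0, -0.026]
force: [0.5, -0.6, -0.2]
finger_gap: 0.0338
grasp_force: 30.0
t: 26.3
tool_pos: [0.357, 0.3593, 0.0043]
ee_rot: [-3.141, -0.0, -0.026]
force: [-0.3, -0.2, 2.4]
finger_gap: 0.0339
grasp_force: 30.0
t: 26.8
tool_pos: [0.3559, 0.3585, 0.1743]
ee_rot: [3.14, 0.002, -0.026]
force: [1.3, 0.9, -0.7]
finger_gap: 0.0339
grasp_force: 30.0
t: 27.3
tool_pos: [0.3561, 0.3585, 0.172]
ee_rot: [3.139, 0.003, -0.026]
force: [-0.4, 0.0, -1.3]
finger_gap: 0.0338
grasp_force: 30.0
russet top z in tool -0.0094 x -0.0246 0.0475 y -0.0165 0.024
yaw in tool deg -0.6
dot 286 [ 0.0023  0.0005 -0.0099]
pos [0.3562 0.3587 0.1724] rpy [ 3.14e+00  2.00e-03 -2.60e-02] delta [ 0.686  1.496 -0.024] turn [0.004 0.004 0.12 ]
```

```bash
python3 -m creep '0.05 0.1 -0.03 0 0 0.03;0.12 0.25 -0.06 0 0 0.06;0.19 0.41 -0.06 0 0 0.09;0.26 0.57 -0.06 0 0 0.12;0.34 0.73 -0.06 0 0 0.12'
python3 -m creep '0 0.1 0 0 0 0;0 0.22 0 0 0 0;0 0.34 0 0 0 0;0 0.44 0 0 0 0;0 0.5 0 0 0 0'
python3 -m creep '0 0 0 0 0 0;0 0 0 0 0 0;0 0 0 0 0 0;0 0 0 0 0 0;0 0 0 0 0 0'
python3 -c "
from h import *
delta((.5481,-.0951),.08,-.0887)"
```

```text
t: 27.85
tool_pos: [0.4495, 0.1439, 0.1917]
ee_rot: [-3.142, 0.0, -0.089]
force: [1.1, -0.3, -0.7]
finger_gap: 0.0341
grasp_force: 30.0
t: 28.35
tool_pos: [0.4355, -0.0055, 0.1915]
ee_rot: [3.141, 0.001, -0.091]
force: [1.1, 1.1, 0.5]
finger_gap: 0.0339
grasp_force: 30.0
t: 28.85
tool_pos: [0.4361, -0.0029, 0.192]
ee_rot: [-3.141, 0.0, -0.087]
force: [-0.4, -0.7, -0.5]
finger_gap: 0.0335
grasp_force: 30.0
pos [ 0.4361 -0.0029  0.192 ] rpy [-3.141  0.    -0.087] delta [0.399 0.273 0.373] turn [-0.     0.     0.002]
```

```bash
python3 -m creep '0.03 0.1 0 0 0 0;0.1 0.2 0 0 0 0;0.2 0.273 0 0 0 0;0.32 0.273 0 0 0 0;0.399 0.273 0 0 0 0'
python3 -m creep '0 0 0.05 0 0 0;0 0 0.12 0 0 0;0 0 0.2 0 0 0;0 0 0.28 0 0 0;0 0 0.37 0 0 0'
python3 -m creep '0 0 0 0 0 0;0 0 0 0 0 0;0 0 0 0 0 0;0 0 0 0 0 0;0 0 0 0 0 0'
python3 -c "
from h import *
delta((.5481,-.0951),.044,-.0887)"
```

```text
t: 29.35
tool_pos: [0.5499, -0.0964, 0.1919]
ee_rot: [-3.142, -0.0, -0.09]
force: [-0.3, -0.4, 0.6]
finger_gap: 0.0338
grasp_force: 30.0
t: 29.85
tool_pos: [0.5471, -0.0951, 0.0797]
ee_rot: [-3.142, 0.0, -0.088]
force: [-0.1, -0.3, 0.3]
finger_gap: 0.0338
grasp_force: 30.0
t: 30.35
tool_pos: [0.5489, -0.0961, 0.0826]
ee_rot: [3.141, -0.002, -0.089]
force: [0.4, -0.5, -0.7]
finger_gap: 0.0339
grasp_force: 30.0
pos [ 0.5489 -0.0961  0.0826] rpy [ 3.141e+00 -2.000e-03 -8.900e-02] delta [-0.003 -0.003  0.129] turn [ 0.001 -0.005 -0.   ]
```

```bash
python3 -m creep '-0.003 -0.003 0.03 0 0 0;-0.003 -0.003 0.06 0 0 0;-0.003 -0.003 0.09 0 0 0;-0.003 -0.003 0.12 0 0 0;-0.003 -0.003 0.13 0 0 0'
python3 -m creep '0 0 0 0 0 0;0 0 0 0 0 0;0 0 0 0 0 0;0 0 0 0 0 0;0 0 0 0 0 0'
```

```text
t: 30.85
tool_pos: [0.5475, -0.0949, 0.0422]
ee_rot: [-3.141, 0.0, -0.089]
force: [-3.4, 2.3, 16.4]
finger_gap: 0.0337
grasp_force: 30.0
t: 31.35
tool_pos: [0.5478, -0.095, 0.0423]
ee_rot: [3.142, -0.001, -0.089]
force: [3.1, 0.3, 3.1]
finger_gap: 0.0337
grasp_force: 30.0
```

```bash
python3 -m creep '0 0 0 0 0 0;0 0 0 0 0 0;0 0 0 0 0 0;0 0 0 0 0 0;0 0 0 0 0 0' 0.2
python3 -m creep '0 0 0 0 0 0;0 0 -0.05 0 0 0;0 0 -0.15 0 0 0;0 0 -0.3 0 0 0;0 0 -0.45 0 0 0'
python3 -m creep '-0.1 0 -0.1 0 0 0;-0.1 -0.1 -0.2 0 0 0;-0.1 -0.2 -0.3 0 0 0;-0.1 -0.262 -0.45 0 0 0;-0.1 -0.262 -0.45 0 0 0' 1
python3 -m creep '0 0 0 0 0 0;0 0 0 0 0 0;0 0 0 0 0 0;0 0 0 0 0 0;0 0 0 0 0 0'
python3 - <<'E'
from h import *
c,T=Tcam("wrist")
a=blank("green",.052,(.5638,.054)); b=blank("russet",.052,(.5505,-.0954)); p=b[2]; cv2.imwrite("pics/w6.png",p[...,::-1])
c,T=Tcam("wrist");p,d=read_camera("wrist");X=cloud("wrist",d,T)
m=(d>0)&(X[...,2]>.192)&(X[...,2]<.208)&(np.hypot(X[...,0]-.643,X[...,1]+.027)<.05)
P=X[m];print("knob",len(P),P.mean(0),P.min(0),P.max(0)); 
q,_=cv2.findContours(m.astype(np.uint8),0,2); q=max(q,key=cv2.contourArea)[:,0]; print(q.min(0),q.max(0),cv2.minEnclosingCircle((at_z("wrist",q,.2,T)[:,:2]*1000).astype(np.float32)))
s=state();print(s["tool_pos"],s["ee_rot"])
E
```

```text
t: 31.85
tool_pos: [0.5469, -0.0949, 0.0418]
ee_rot: [-3.142, 0.001, -0.089]
force: [-0.3, 0.0, 0.1]
finger_gap: 0.0567
grasp_force: 0.0
t: 32.35
tool_pos: [0.5468, -0.0948, 0.1792]
ee_rot: [-3.142, 0.0, -0.089]
force: [0.8, -1.1, 0.1]
finger_gap: 0.0569
grasp_force: 0.0
t: 32.85
tool_pos: [0.527, -0.0123, 0.3216]
ee_rot: [-3.142, -0.014, -0.086]
force: [0.6, -0.7, 1.2]
finger_gap: 0.0914
grasp_force: 0.0
t: 33.35
tool_pos: [0.524, -0.0143, 0.311]
ee_rot: [-3.142, 0.002, -0.09]
force: [0.4, 0.0, 0.8]
finger_gap: 0.0954
grasp_force: 0.0
green c 564.0 52.7 size 87 34 yaw -5.5 z 0.0517
russet c 551.0 -95.1 size 87 34 yaw -4.8 z 0.0517
knob 1443 [ 0.64103077 -0.02693471  0.19958501] [ 0.6241053  -0.04347919  0.19296999] [ 0.65802022 -0.01042308  0.20238793]
[264  48] [304  92] ((640.779296875, -26.755605697631836), 17.019210815429688)
[ 0.52422415 -0.01414047  0.31164696] [-3.14155217e+00  7.58503509e-04 -8.92356372e-02]
```

View pics/w6.png

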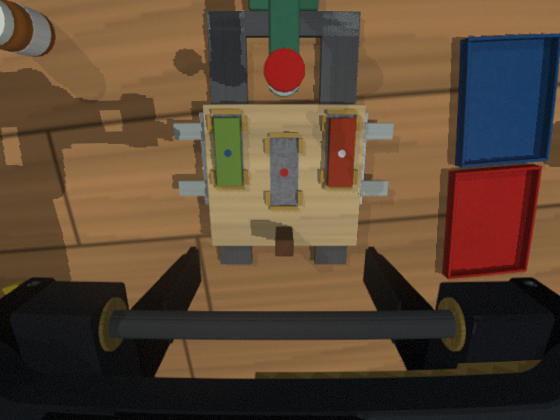

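Both blanks sit in the nests: green's dot is at (228,153), russet's at (342,154), and the knob is at (284,70). From green to the foot is +83.7 mm in bed x and -73.7 mm in bed y. Next I'll grip the handle.

```bash
python3 -m creep '-0.1 0 0 0 0 0;-0.2 0.006 0.1 0 0 0;-0.291 0.012 0.22 0 0 0;-0.291 0.012 0.35 0 0 0;-0.291 0.012 0.45 0 0 0' 0.3
python3 - <<'E'
from h import *
c,T=Tcam("wrist");p,d=read_camera("wrist");X=cloud("wrist",d,T);Z=X[...,2]
m=(Z>.088)&(Z<.1)&(abs(X[...,0]-.437)<.03)&(abs(X[...,1]+.01)<.03)&(d>0)
P=X[m];h=np.median(P,0);print(len(P),h,P.min(0),P.max(0)); delta(h[:2],.062,-.0887)
E
```

```text
t: 34.0
tool_pos: [0.4358, -0.0097, 0.175]
ee_rot: [-3.142, 0.001, -0.089]
force: [0.6, -0.0, -0.6]
finger_gap: 0.0634
grasp_force: 0.0
820 [ 0.44074716 -0.00994388  0.09265676] [ 0.42748156 -0.02224287  0.08802502] [0.45249081 0.00247594 0.09485984]
pos [ 0.4329 -0.0093  0.1697] rpy [-3.141  0.01  -0.089] delta [ 0.03  -0.     0.359] turn [-0.001  0.019 -0.001]
```

```bash
python3 -m creep '0.014 0 0.1 0 0 0;0.014 0 0.2 0 0 0;0.014 0 0.3 0 0 0;0.014 0 0.37 0 0 0;0.014 0 0.37 0 0 0'
python3 -m creep '0 0 0 0 0 0;0 0 0 0 0 0;0 0 0 0 0 0;0 0 0 0 0 0;0 0 0 0 0 0' -1 20
python3 -m creep '0 0 0 0 0 0;0 0 0 0 0 0;0 0 0 0 0 0;0 0 0 0 0 0;0 0 0 0 0 0'
```

```text
t: 34.55
tool_pos: [0.4391, -0.0099, 0.0636]
ee_rot: [-3.141, 0.006, -0.089]
force: [-0.7, 0.6, 0.6]
finger_gap: 0.0613
grasp_force: 0.0
t: 35.05
tool_pos: [0.4417, -0.0102, 0.0668]
ee_rot: [3.142, -0.001, -0.089]
force: [-0.0, 1.0, 1.2]
finger_gap: 0.0272
grasp_force: 0.0
t: 35.55
tool_pos: [0.4416, -0.0101, 0.0667]
ee_rot: [-3.141, -0.001, -0.089]
force: [-1.1, 0.2, 5.6]
finger_gap: 0.0237
grasp_force: 20.0
```

```bash
python3 -m creep '0 0 0 0 0 0;0 0 0 0 0 0;0 0 0 0 0 0;0 0 0 0 0 0;0 0 0 0 0 0'
```

```text
t: 36.05
tool_pos: [0.4416, -0.0101, 0.0666]
ee_rot: [-3.141, -0.001, -0.089]
force: [-1.7, 1.0, 5.3]
finger_gap: 0.0238
grasp_force: 20.0
```

```bash
python3 -m creep '0 0.03 0 0 0 0;0 0.085 0 0 0 0;0 0.14 0 0 0 0;0 0.2 0 0 0 0;0 0.246 0 0 0 0'
python3 -m creep '0.03 0 0 0 0 0;0.08 0 0 0 0 0;0.13 0 0 0 0 0;0.18 0 0 0 0 0;0.22 0 0 0 0 0'
python3 -m creep '0.02 0 0 0 0 0;0.04 0 0 0 0 0;0.059 0 0 0 0 0;0.059 0 0 0 0 0;0.059 0 0 0 0 0'
python3 - <<'E'
from h import *
s=state();d=s["tool_pos"][:2]-np.array([.4416,-.0101]);print("bed d",d@[.99607,-.0886],d@[.0886,.99607])
c,T=Tcam("wrist");p,d=read_camera("wrist");np.savez("/tmp/w7.npz",p=p,d=d,T=T);cv2.imwrite("pics/w7.png",p[...,::-1])
for i in ("top","scene"): q,_=read_camera(i);cv2.imwrite(f"pics/{i}7.png",q[...,::-1])
E
```

```text
t: 36.55
tool_pos: [0.435, -0.0841, 0.0666]
ee_rot: [-3.141, -0.001, -0.089]
force: [-0.7, 3.3, 5.9]
finger_gap: 0.024
grasp_force: 20.0
t: 37.05
tool_pos: [0.5009, -0.0904, 0.0665]
ee_rot: [3.14, 0.001, -0.089]
force: [-2.9, -2.5, 7.7]
finger_gap: 0.0237
grasp_force: 20.0
t: 37.55
tool_pos: [0.5189, -0.0917, 0.0665]
ee_rot: [3.141, -0.002, -0.089]
force: [2.9, -2.9, 2.5]
finger_gap: 0.0241
grasp_force: 20.0
bed d 0.08420183841707492 -0.07442052513971183
```

View pics/w7.png

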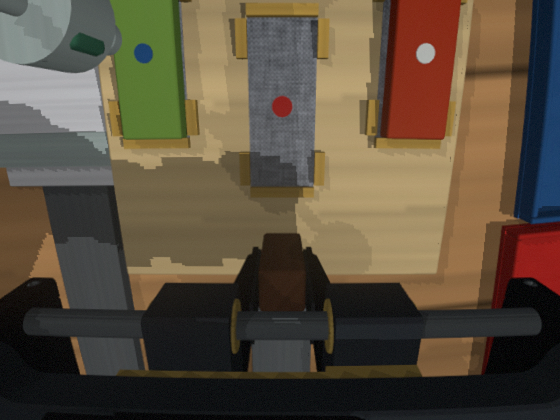

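The dot is at (143,53). I'll check its position against the foot.

```bash
python3 - <<'E'
from h import *
f=np.load("/tmp/w7.npz");p,d,T=f["p"],f["d"],f["T"]
ex=np.array([.99607,-.0886]);ey=np.array([.0886,.99607]);ft=np.array([.6408,-.0268])
for n,uv,z in (("green",(143.5,53),.052),("nest1",(282,106),.038),("russet",(425.5,53),.052)):
    w=at_z("wrist",uv,z,T)[0];e=ft-w[:2];print(n,w.round(4),"to foot bed",(e@ex).round(4),(e@ey).round(4))
X=cloud("wrist",d,T); m=(d>0)&(X[...,2]>.07)&(X[...,2]<.11); m[120:]=0; m[:,110:]=0
P=X[m]; print(len(P),np.percentile(P,[2,50,98],axis=0).round(4))
E
```

```text
green [ 0.6402 -0.0297  0.052 ] to foot bed 0.0004 0.003
nest1 [ 0.6065 -0.1002  0.038 ] to foot bed 0.0277 0.0761
russet [ 0.6271 -0.1782  0.052 ] to foot bed 0.0002 0.152
10 [[ 0.6341 -0.0288  0.0863]
 [ 0.6343 -0.0281  0.0881]
 [ 0.6351 -0.0265  0.0898]]
```

```bash
python3 -m creep '0 0 0 0 0 0;0 0 0 0 0 0;0 0 0 0 0 0;0 0 0 0 0 0;0 0 0 0 0 0' 0
python3 -m creep '0 0 -0.1 0 0 0;0 0 -0.25 0 0 0;0 0 -0.4 0 0 0;0 0 -0.53 0 0 0;0 0 -0.63 0 0 0'
python3 -m creep '0.05 0 0 0 0 0;0.15 -0.08 0 0 0 0;0.25 -0.17 0 0 0 0;0.34 -0.251 0 0 0 0;0.385 -0.251 0 0 0 0' -1 20
python3 -m creep '0 0 0 0 0 0;0 0 0 0 0 0;0 0 0 0 0 0;0 0 0 0 0 0;0 0 0 0 0 0'
python3 -c "
from h import *
delta((.6408,-.0268),.208,-.0887)"
```

```text
t: 38.2
tool_pos: [0.5177, -0.0909, 0.0657]
ee_rot: [-3.141, 0.001, -0.089]
force: [0.0, -0.5, 1.2]
finger_gap: 0.0469
grasp_force: 0.0
t: 38.7
tool_pos: [0.5186, -0.0912, 0.2583]
ee_rot: [3.141, -0.003, -0.089]
force: [0.6, 0.2, -0.8]
finger_gap: 0.0476
grasp_force: 0.0
t: 39.2
tool_pos: [0.6413, -0.0237, 0.2544]
ee_rot: [-3.141, 0.001, -0.086]
force: [-1.0, -0.6, 0.0]
finger_gap: 0.0127
grasp_force: 0.0
t: 39.7
tool_pos: [0.6393, -0.0267, 0.2554]
ee_rot: [-3.142, -0.0, -0.089]
force: [0.5, -0.4, -0.2]
finger_gap: 0.0005
grasp_force: 0.0
pos [ 0.6393 -0.0267  0.2554] rpy [-3.142 -0.    -0.089] delta [ 0.005 -0.     0.158] turn [-0.    -0.001 -0.001]
```

```bash
python3 -m creep '0.005 0 0.06 0 0 0;0.005 0 0.12 0 0 0;0.005 0 0.16 0 0 0;0.005 0 0.18 0 0 0;0.005 0 0.2 0 0 0'
python3 -m creep '0 0 0.02 0 0 0;0 0 0.035 0 0 0;0 0 0.05 0 0 0;0 0 0.065 0 0 0;0 0 0.08 0 0 0'
python3 -m creep '0 0 0.005 0 0 0;0 0 0.01 0 0 0;0 0 0.01 0 0 0;0 0 0.01 0 0 0;0 0 0.01 0 0 0'
```

```text
t: 40.2
tool_pos: [0.6407, -0.0264, 0.1943]
ee_rot: [3.142, 0.002, -0.089]
force: [-1.9, 0.7, 3.4]
finger_gap: 0.0005
grasp_force: 1.7
t: 40.7
tool_pos: [0.6414, -0.0265, 0.1712]
ee_rot: [3.142, -0.0, -0.089]
force: [-3.4, 0.7, 4.6]
finger_gap: 0.0002
grasp_force: 2.4
t: 41.2
tool_pos: [0.6414, -0.0265, 0.1683]
ee_rot: [-3.142, -0.0, -0.089]
force: [-3.2, -0.8, 3.9]
finger_gap: 0.0004
grasp_force: 2.4
```

```bash
python3 -m creep '0 0 0.003 0 0 0;0 0 0.007 0 0 0;0 0 0.01 0 0 0;0 0 0.01 0 0 0;0 0 0.01 0 0 0'
python3 -m creep '0 0 0.002 0 0 0;0 0 0.004 0 0 0;0 0 0.005 0 0 0;0 0 0.005 0 0 0;0 0 0.005 0 0 0'
```

```text
t: 41.7
tool_pos: [0.6414, -0.0265, 0.1662]
ee_rot: [3.142, -0.001, -0.089]
force: [-5.3, 1.1, 8.8]
finger_gap: 0.0001
grasp_force: 4.4
t: 42.2
tool_pos: [0.6415, -0.0265, 0.1662]
ee_rot: [3.141, -0.001, -0.089]
force: [-7.5, 0.6, 14.4]
finger_gap: 0.0004
grasp_force: 6.8
```

Contact at 0.1662 means 33.5 mm of travel, so green is 14 mm thick. I'll hold for over a second, then go back to the handle.

```bash
python3 -m creep '0 0 0 0 0 0;0 0 0 0 0 0;0 0 0 0 0 0;0 0 0 0 0 0;0 0 0 0 0 0'
python3 -m creep '0 0 0 0 0 0;0 0 0 0 0 0;0 0 0 0 0 0;0 0 0 0 0 0;0 0 0 0 0 0'
python3 -m creep '0 0 -0.04 0 0 0;0 0 -0.1 0 0 0;0 0 -0.18 0 0 0;0 0 -0.26 0 0 0;0 0 -0.305 0 0 0'
python3 -m creep '-0.09 0.05 0 0 0 0;-0.19 0.13 0 0 0 0;-0.29 0.2 0 0 0 0;-0.36 0.251 0 0 0 0;-0.39 0.251 0 0 0 0' 0.2
python3 -m creep '0 0 0 0 0 0;0 0 0 0 0 0;0 0 0.12 0 0 0;0 0 0.24 0 0 0;0 0 0.36 0 0 0'
python3 - <<'E'
from h import *
c,T=Tcam("wrist");p,d=read_camera("wrist");X=cloud("wrist",d,T);Z=X[...,2]
m=(Z>.088)&(Z<.1)&(abs(X[...,0]-.52)<.03)&(abs(X[...,1]+.091)<.03)&(d>0)
P=X[m];h=np.median(P,0);print(len(P),h); delta(h[:2],.066,-.0887)
E
```

```text
t: 42.7
tool_pos: [0.6415, -0.0265, 0.1662]
ee_rot: [3.141, -0.001, -0.089]
force: [-8.2, 0.5, 13.9]
finger_gap: 0.0005
grasp_force: 6.8
t: 43.2
tool_pos: [0.6415, -0.0265, 0.1662]
ee_rot: [3.141, -0.001, -0.089]
force: [-6.4, 0.2, 14.2]
finger_gap: 0.0006
grasp_force: 6.8
t: 43.7
tool_pos: [0.6422, -0.0266, 0.2576]
ee_rot: [3.142, -0.003, -0.089]
force: [-0.7, -0.4, 0.6]
finger_gap: 0.0004
grasp_force: 0.0
t: 44.2
tool_pos: [0.5165, -0.0922, 0.2546]
ee_rot: [3.141, 0.0, -0.091]
force: [-0.2, -0.4, 0.1]
finger_gap: 0.0349
grasp_force: 0.0
t: 44.7
tool_pos: [0.5192, -0.0905, 0.146]
ee_rot: [-3.142, -0.001, -0.088]
force: [-0.6, -0.4, 0.4]
finger_gap: 0.0571
grasp_force: 0.0
1023 [ 0.51755923 -0.09166327  0.09256297]
pos [ 0.5148 -0.0893  0.1385] rpy [-3.139  0.011 -0.088] delta [0.012 0.008 0.242] turn [-0.004  0.021  0.002]
```

```bash
python3 -m creep '0 0 0.08 0 0 0;0 0 0.16 0 0 0;0 0 0.23 0 0 0;0 0 0.27 0 0 0;0 0 0.27 0 0 0'
python3 -m creep '0 0 0 0 0 0;0 0 0 0 0 0;0 0 0 0 0 0;0 0 0 0 0 0;0 0 0 0 0 0' -1 20
python3 -m creep '0 0 0 0 0 0;0 0 0 0 0 0;0 0 0 0 0 0;0 0 0 0 0 0;0 0 0 0 0 0'
python3 -m creep '0 -0.03 0 0 0 0;0 -0.09 0 0 0 0;0 -0.15 0 0 0 0;0 -0.21 0 0 0 0;0 -0.26 0 0 0 0'
python3 -m creep '0 -0.06 0 0 0 0;0 -0.12 0 0 0 0;0 -0.18 0 0 0 0;0 -0.23 0 0 0 0;0 -0.24 0 0 0 0'
python3 -m creep '0 0 0 0 0 0;0 0 0 0 0 0;0 0 0 0 0 0;0 0 0 0 0 0;0 0 0 0 0 0'
python3 - <<'E'
from h import *
c,T=Tcam("wrist");p,d=read_camera("wrist");np.savez("/tmp/w8.npz",p=p,d=d,T=T)
ex=np.array([.99607,-.0886]);ey=np.array([.0886,.99607]);ft=np.array([.6408,-.0268])
hsv=cv2.cvtColor(p,cv2.COLOR_RGB2HSV).astype(int); H,S,V=hsv[...,0],hsv[...,1],hsv[...,2]
X=cloud("wrist",d,T)
for n,m,z in (("russet",(S<60)&(V>90),.052),("nest1",((H<8)|(H>172))&(S>120),.038),("green",(H>95)&(H<130)&(S>90),.052)):
    q=(ft+{"russet":0,"nest1":.075,"green":.15}[n]*ey-(0.03*ex if n=="nest1" else 0))
    m=m&(np.hypot(X[...,0]-q[0],X[...,1]-q[1])<.014)&(abs(X[...,2]-z)<.006);v,u=np.nonzero(m)
    if len(u)<5: print(n,len(u));continue
    w=at_z("wrist",(u.mean(),v.mean()),z,T)[0];e=q-w[:2];print(n,len(u),u.mean(),v.mean(),"err bed",(e@ex).round(4),(e@ey).round(4))
E
```

```text
t: 45.25
tool_pos: [0.5174, -0.0904, 0.0645]
ee_rot: [-3.141, 0.004, -0.088]
force: [-0.5, -0.2, -0.1]
finger_gap: 0.0572
grasp_force: 0.0
t: 45.75
tool_pos: [0.5184, -0.0913, 0.0667]
ee_rot: [3.141, -0.001, -0.089]
force: [-0.8, -0.0, 2.6]
finger_gap: 0.0238
grasp_force: 20.0
t: 46.25
tool_pos: [0.5184, -0.0913, 0.0667]
ee_rot: [3.141, -0.001, -0.089]
force: [-1.6, -0.5, 6.3]
finger_gap: 0.0237
grasp_force: 20.0
t: 46.75
tool_pos: [0.5254, -0.0134, 0.0667]
ee_rot: [3.14, -0.001, -0.089]
force: [-1.8, -3.3, 4.1]
finger_gap: 0.024
grasp_force: 20.0
t: 47.25
tool_pos: [0.5318, 0.059, 0.0667]
ee_rot: [3.141, -0.001, -0.087]
force: [-1.2, -3.4, 5.7]
finger_gap: 0.0238
grasp_force: 20.0
t: 47.75
tool_pos: [0.5318, 0.0587, 0.0667]
ee_rot: [-3.141, -0.001, -0.089]
force: [-1.5, 2.6, 5.6]
finger_gap: 0.0235
grasp_force: 20.0
russet 300 424.8933333333333 52.31333333333333 err bed 0.0004 0.0006
nest1 333 281.6996996996997 105.7927927927928 err bed -0.0019 -0.0001
green 280 142.6107142857143 52.535714285714285 err bed 0.0006 0.0015
```

Russet is within 2 mm of the foot. Now I'll press the knob.

```bash
python3 -m creep '0 0 0 0 0 0;0 0 0 0 0 0;0 0 0 0 0 0;0 0 0 0 0 0;0 0 0 0 0 0' 0
python3 -m creep '0 0 -0.1 0 0 0;0 0 -0.25 0 0 0;0 0 -0.4 0 0 0;0 0 -0.53 0 0 0;0 0 -0.63 0 0 0'
python3 -m creep '0.05 0 0 0 0 0;0.15 0.08 0 0 0 0;0.25 0.17 0 0 0 0;0.34 0.252 0 0 0 0;0.39 0.252 0 0 0 0' -1 20
python3 -m creep '0 0 0 0 0 0;0 0 0 0 0 0;0 0 0 0 0 0;0 0 0 0 0 0;0 0 0 0 0 0'
python3 -m creep '0 0 0.06 0 0 0;0 0 0.12 0 0 0;0 0 0.16 0 0 0;0 0 0.18 0 0 0;0 0 0.2 0 0 0'
python3 -m creep '0 0 0.02 0 0 0;0 0 0.035 0 0 0;0 0 0.05 0 0 0;0 0 0.065 0 0 0;0 0 0.08 0 0 0'
```

```text
t: 48.3
tool_pos: [0.5312, 0.0582, 0.0658]
ee_rot: [3.142, 0.001, -0.089]
force: [-0.3, -0.2, 0.3]
finger_gap: 0.0472
grasp_force: 0.0
t: 48.8
tool_pos: [0.532, 0.0583, 0.2584]
ee_rot: [-3.141, -0.004, -0.089]
force: [-0.2, 0.5, 0.1]
finger_gap: 0.0476
grasp_force: 0.0
t: 49.3
tool_pos: [0.6424, -0.0304, 0.2545]
ee_rot: [3.141, 0.0, -0.092]
force: [0.1, -0.1, 0.7]
finger_gap: 0.0131
grasp_force: 0.0
t: 49.8
tool_pos: [0.6408, -0.0269, 0.2554]
ee_rot: [3.142, -0.0, -0.088]
force: [-0.1, 0.0, 0.3]
finger_gap: 0.0005
grasp_force: 0.0
t: 50.3
tool_pos: [0.6407, -0.0273, 0.1943]
ee_rot: [-3.142, 0.002, -0.089]
force: [-2.0, 0.4, 3.6]
finger_gap: 0.0003
grasp_force: 1.7
t: 50.8
tool_pos: [0.6413, -0.0274, 0.1712]
ee_rot: [3.142, -0.0, -0.089]
force: [-3.0, 0.6, 4.8]
finger_gap: 0.0007
grasp_force: 2.4
```

```bash
python3 -m creep '0 0 0.003 0 0 0;0 0 0.007 0 0 0;0 0 0.01 0 0 0;0 0 0.015 0 0 0;0 0 0.02 0 0 0'
python3 -m creep '0 0 0.002 0 0 0;0 0 0.004 0 0 0;0 0 0.005 0 0 0;0 0 0.005 0 0 0;0 0 0.005 0 0 0'
python3 -m creep '0 0 0 0 0 0;0 0 0 0 0 0;0 0 0 0 0 0;0 0 0 0 0 0;0 0 0 0 0 0'
python3 -m creep '0 0 0 0 0 0;0 0 0 0 0 0;0 0 0 0 0 0;0 0 0 0 0 0;0 0 0 0 0 0'
python3 -m creep '0 0 -0.04 0 0 0;0 0 -0.1 0 0 0;0 0 -0.18 0 0 0;0 0 -0.26 0 0 0;0 0 -0.305 0 0 0'
python3 -m creep '-0.09 -0.05 0 0 0 0;-0.19 -0.13 0 0 0 0;-0.29 -0.2 0 0 0 0;-0.36 -0.252 0 0 0 0;-0.39 -0.252 0 0 0 0' 0.2
python3 -m creep '0 0 0 0 0 0;0 0 0 0 0 0;0 0 0.12 0 0 0;0 0 0.24 0 0 0;0 0 0.36 0 0 0'
python3 -m creep '0 0 0.08 0 0 0;0 0 0.16 0 0 0;0 0 0.23 0 0 0;0 0 0.27 0 0 0;0 0 0.27 0 0 0'
python3 -m creep '0 0 0 0 0 0;0 0 0 0 0 0;0 0 0 0 0 0;0 0 0 0 0 0;0 0 0 0 0 0' -1 20
python3 -m creep '0 0 0 0 0 0;0 0 0 0 0 0;0 0 0 0 0 0;0 0 0 0 0 0;0 0 0 0 0 0'
```

```text
t: 51.3
tool_pos: [0.6414, -0.0275, 0.1662]
ee_rot: [3.141, -0.0, -0.089]
force: [-6.0, -0.0, 12.7]
finger_gap: 0.0003
grasp_force: 6.4
t: 51.8
tool_pos: [0.6414, -0.0274, 0.1662]
ee_rot: [3.141, -0.001, -0.089]
force: [-7.7, -0.5, 13.6]
finger_gap: 0.0005
grasp_force: 6.6
t: 52.3
tool_pos: [0.6414, -0.0274, 0.1662]
ee_rot: [3.141, -0.001, -0.089]
force: [-7.5, -0.2, 13.3]
finger_gap: 0.0004
grasp_force: 6.6
t: 52.8
tool_pos: [0.6414, -0.0274, 0.1662]
ee_rot: [3.141, -0.001, -0.089]
force: [-6.8, 0.1, 13.0]
finger_gap: 0.0003
grasp_force: 6.6
t: 53.3
tool_pos: [0.6422, -0.0274, 0.2577]
ee_rot: [-3.142, -0.004, -0.089]
force: [-0.3, 0.2, 0.1]
finger_gap: 0.0004
grasp_force: 0.0
t: 53.8
tool_pos: [0.5299, 0.0598, 0.2547]
ee_rot: [-3.141, 0.0, -0.086]
force: [0.2, -1.1, -0.1]
finger_gap: 0.0352
grasp_force: 0.0
t: 54.3
tool_pos: [0.5325, 0.0574, 0.146]
ee_rot: [3.142, -0.001, -0.09]
force: [0.2, 0.7, -1.3]
finger_gap: 0.0569
grasp_force: 0.0
t: 54.8
tool_pos: [0.5304, 0.0577, 0.0638]
ee_rot: [3.141, 0.004, -0.09]
force: [0.7, -0.6, -0.1]
finger_gap: 0.057
grasp_force: 0.0
t: 55.3
tool_pos: [0.5318, 0.0585, 0.0668]
ee_rot: [-3.141, -0.001, -0.089]
force: [-0.1, 0.3, 2.1]
finger_gap: 0.0236
grasp_force: 20.0
t: 55.8
tool_pos: [0.5318, 0.0585, 0.0668]
ee_rot: [-3.141, -0.001, -0.089]
force: [-1.5, 1.1, 5.4]
finger_gap: 0.0239
grasp_force: 20.0
```

Russet reads 14 mm as well, so both go in the blue tray. I'll draw the carrier out and centre it.

```bash
python3 -m creep '-0.03 0 0 0 0 0;-0.08 0 0 0 0 0;-0.13 0 0 0 0 0;-0.18 0 0 0 0 0;-0.22 0 0 0 0 0'
python3 -m creep '-0.02 0 0 0 0 0;-0.04 0 0 0 0 0;-0.06 0 0 0 0 0;-0.075 0 0 0 0 0;-0.075 0 0 0 0 0'
python3 -m creep '0.01 0.03 0 0 0 0;0.01 0.09 0 0 0 0;0.01 0.15 0 0 0 0;0.01 0.21 0 0 0 0;0.01 0.252 0 0 0 0'
python3 -m creep '0 0 0 0 0 0;0 0 0 0 0 0;0 0 0 0 0 0;0 0 0 0 0 0;0 0 0 0 0 0' 0
python3 -m creep '0 0 -0.1 0 0 0;0 0 -0.25 0 0 0;0 0 -0.4 0 0 0;0 0 -0.55 0 0 0;0 0 -0.7 0 0 0'
python3 -m creep '0.15 0 -0.05 0 0 0;0.29 0 -0.1 0 0 0;0.29 0 -0.1 0 0 0;0.29 0 -0.1 0 0 0;0.29 0 -0.1 0 0 0' 1
python3 - <<'E'
from h import *
a=blank("green",.052,(.5638,.054)); b=blank("russet",.052,(.5505,-.0954)); delta(b[0]-.0008,.18,-.0887)
E
```

```text
t: 56.3
tool_pos: [0.4661, 0.0643, 0.0668]
ee_rot: [-3.141, -0.003, -0.089]
force: [3.0, 1.7, 3.4]
finger_gap: 0.0238
grasp_force: 20.0
t: 56.8
tool_pos: [0.4452, 0.0662, 0.0668]
ee_rot: [-3.141, -0.007, -0.089]
force: [9.6, 1.0, 0.2]
finger_gap: 0.0236
grasp_force: 20.0
t: 57.3
tool_pos: [0.4394, -0.0097, 0.0667]
ee_rot: [-3.14, 0.0, -0.089]
force: [1.8, 3.2, 7.8]
finger_gap: 0.024
grasp_force: 20.0
t: 57.8
tool_pos: [0.439, -0.009, 0.0655]
ee_rot: [-3.142, 0.001, -0.088]
force: [0.3, -0.4, -0.2]
finger_gap: 0.0473
grasp_force: 0.0
t: 58.3
tool_pos: [0.439, -0.0091, 0.2777]
ee_rot: [3.142, 0.0, -0.088]
force: [0.8, 0.5, 0.1]
finger_gap: 0.0475
grasp_force: 0.0
t: 58.8
tool_pos: [0.5251, -0.0168, 0.305]
ee_rot: [-3.141, 0.002, -0.089]
force: [0.1, 0.2, -0.5]
finger_gap: 0.0818
grasp_force: 0.0
green c 561.7 50.0 size 89 34 yaw -5.4 z 0.0516
russet c 548.9 -97.1 size 87 34 yaw -5.4 z 0.0518
pos [ 0.525  -0.0169  0.3055] rpy [-3.142e+00  1.000e-03 -8.900e-02] delta [0.101 0.262 0.418] turn [-0.     0.002  0.   ]
```

```bash
python3 -m creep '0.095 0.1 0 0 0 0;0.095 0.2 0.1 0 0 0;0.095 0.259 0.25 0 0 0;0.095 0.259 0.4 0 0 0;0.095 0.259 0.55 0 0 0' 0.2
python3 -m creep '0 0 0.05 0 0 0;0 0 0.1 0 0 0;0 0 0.15 0 0 0;0 0 0.15 0 0 0;0 0 0.15 0 0 0'
python3 -c "
from h import *
delta((.548,-.0971),.0435,-.0887)"
```

```text
t: 59.4
tool_pos: [0.5467, -0.0975, 0.1398]
ee_rot: [3.141, -0.001, -0.09]
force: [0.2, 0.3, 0.1]
finger_gap: 0.0607
grasp_force: 0.0
t: 59.9
tool_pos: [0.5486, -0.0972, 0.0974]
ee_rot: [3.141, -0.002, -0.089]
force: [0.3, 0.2, 1.4]
finger_gap: 0.0569
grasp_force: 0.0
pos [ 0.5486 -0.0972  0.0974] rpy [ 3.141e+00 -2.000e-03 -8.900e-02] delta [-0.002 -0.     0.18 ] turn [ 0.001 -0.004  0.   ]
```

```bash
python3 -m creep '0 0 0.05 0 0 0;0 0 0.1 0 0 0;0 0 0.14 0 0 0;0 0 0.175 0 0 0;0 0 0.175 0 0 0'
python3 -m creep '0 0 0 0 0 0;0 0 0 0 0 0;0 0 0 0 0 0;0 0 0 0 0 0;0 0 0 0 0 0' -1 30
python3 -m creep '0 0 0 0 0 0;0 0 0 0 0 0;0 0 0 0 0 0;0 0 0 0 0 0;0 0 0 0 0 0'
python3 -m creep '0 0 -0.05 0 0 0;0 0 -0.15 0 0 0;0 0 -0.28 0 0 0;0 0 -0.4 0 0 0;0 0 -0.5 0 0 0'
python3 -m creep '0 0 0 0 0 -0.2;0 0.1 0 0 0 -0.4;0 0.2 0 0 0 -0.6;0 0.3 0 0 0 -0.8;0 0.4 0 0 0 -1'
python3 -m creep '0 0 0 0 0 -0.2;0 0 0 0 0 -0.4;0 0 0 0 0 -0.6;0 0 0 0 0 -0.8;0 0 0 0 0 -1'
python3 -m creep '0 0 0 0 0 -0.2;0 0 0 0 0 -0.4;0 0 0 0 0 -0.6;0 0 0 0 0 -0.8;0 0 0 0 0 -1'
python3 -m creep '0 0 0 0 0 -0.1;0 0 0 0 0 -0.17;0 0 0 0 0 -0.17;0 0 0 0 0 -0.17;0 0 0 0 0 -0.17'
python3 - <<'E'
from h import *
delta((.5566,-.3413),.1,np.pi/2)
c,T=Tcam("wrist");p,d=read_camera("wrist");cv2.imwrite("pics/w9.png",p[...,::-1])
inhand("russet")
E
```

```text
t: 60.4
tool_pos: [0.5458, -0.0966, 0.0408]
ee_rot: [-3.141, 0.005, -0.089]
force: [-0.1, -0.8, -0.6]
finger_gap: 0.057
grasp_force: 0.0
t: 60.9
tool_pos: [0.5482, -0.0972, 0.0443]
ee_rot: [3.141, -0.001, -0.089]
force: [0.6, -0.0, 2.1]
finger_gap: 0.0338
grasp_force: 30.0
t: 61.4
tool_pos: [0.5482, -0.0972, 0.0443]
ee_rot: [3.141, -0.001, -0.089]
force: [0.7, 1.6, 5.0]
finger_gap: 0.0335
grasp_force: 30.0
t: 61.9
tool_pos: [0.5474, -0.0971, 0.196]
ee_rot: [3.141, -0.001, -0.089]
force: [-0.7, -0.9, -0.6]
finger_gap: 0.0338
grasp_force: 30.0
t: 62.4
tool_pos: [0.5362, -0.2173, 0.1936]
ee_rot: [-3.141, 0.001, 0.439]
force: [-0.4, 0.2, -0.9]
finger_gap: 0.0337
grasp_force: 30.0
t: 62.9
tool_pos: [0.5363, -0.2164, 0.1935]
ee_rot: [-3.14, 0.0, 0.963]
force: [-0.7, -0.3, 1.2]
finger_gap: 0.0337
grasp_force: 30.0
t: 63.4
tool_pos: [0.5363, -0.2163, 0.1935]
ee_rot: [-3.14, -0.0, 1.486]
force: [0.2, 0.5, 0.6]
finger_gap: 0.0337
grasp_force: 30.0
t: 63.9
tool_pos: [0.5368, -0.2165, 0.1935]
ee_rot: [-3.141, -0.0, 1.57]
force: [-0.7, -0.9, 0.1]
finger_gap: 0.0332
grasp_force: 30.0
pos [ 0.5368 -0.2165  0.1935] rpy [-3.141 -0.     1.57 ] delta [-0.416  0.066  0.312] turn [-0.001 -0.    -0.001]
russet top z in tool -0.0074 x -0.0264 0.045 y -0.0256 0.0198
yaw in tool deg 1.7
dot 273 [-0.0002 -0.0001 -0.0078]
```

View pics/w9.png

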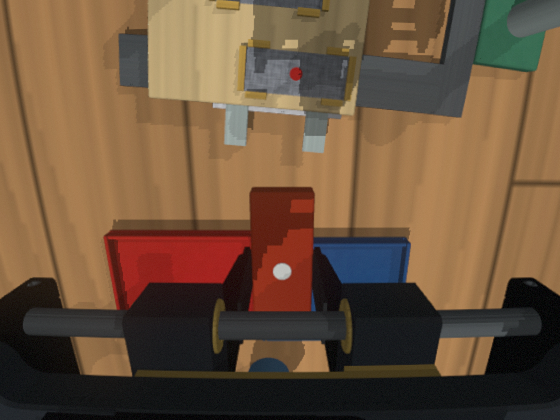

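Russet is firmly held, with its dot at (282,271), and the blue tray is at the right. I'll lay it down.

```bash
python3 -m creep '-0.08 0.03 0 0 0 0;-0.17 0.06 0 0 0 0;-0.27 0.084 0 0 0 0;-0.36 0.084 0 0 0 0;-0.416 0.084 0 0 0 0'
python3 -m creep '0 0 0.1 0 0 0;0 0 0.2 0 0 0;0 0 0.3 0 0 0;0 0 0.4 0 0 0;0 0 0.45 0 0 0'
python3 -m creep '0 0 0 0 0 0;0 0 0 0 0 0;0 0 0 0 0 0;0 0 0 0 0 0;0 0 0 0 0 0'
python3 -c "
from h import *
delta((.562,-.3413),.0125,np.pi/2)"
```

```text
t: 64.5
tool_pos: [0.5621, -0.343, 0.1933]
ee_rot: [-3.141, 0.0, 1.57]
force: [-0.1, -0.4, -0.9]
finger_gap: 0.0336
grasp_force: 30.0
t: 65.0
tool_pos: [0.5605, -0.34, 0.0551]
ee_rot: [-3.138, -0.003, 1.571]
force: [-0.2, 0.5, -0.5]
finger_gap: 0.0339
grasp_force: 30.0
t: 65.5
tool_pos: [0.5629, -0.3419, 0.0601]
ee_rot: [3.14, 0.001, 1.571]
force: [-0.5, 0.0, 0.4]
finger_gap: 0.0333
grasp_force: 30.0
pos [ 0.5629 -0.3419  0.0601] rpy [3.140e+00 1.000e-03 1.571e+00] delta [ 0.002 -0.003  0.159] turn [0.004 0.003 0.   ]
```

```bash
python3 -m creep '0 0 0.04 0 0 0;0 0 0.08 0 0 0;0 0 0.12 0 0 0;0 0 0.15 0 0 0;0 0 0.16 0 0 0'
python3 -m creep '0 0 0 0 0 0;0 0 0 0 0 0;0 0 0 0 0 0;0 0 0 0 0 0;0 0 0 0 0 0' 0
python3 -m creep '0 0 0 0 0 0;0 0 -0.06 0 0 0;0 0 -0.2 0 0 0;0 0 -0.35 0 0 0;0 0 -0.5 0 0 0'
python3 -m creep '0.1 0 -0.05 0 0 0.2;0.2 0 -0.1 0 0 0.4;0.3 0 -0.15 0 0 0.6;0.4 0 -0.2 0 0 0.8;0.5 0 -0.2 0 0 1' 1
python3 -m creep '0 0 0 0 0 0.2;0 0 0 0 0 0.4;0 0 0 0 0 0.6;0 0 0 0 0 0.8;0 0 0 0 0 1'
python3 -m creep '0 0 0 0 0 0.2;0 0 0 0 0 0.4;0 0 0 0 0 0.6;0 0 0 0 0 0.8;0 0 0 0 0 1'
python3 -m creep '0 0 0 0 0 0.1;0 0 0 0 0 0.17;0 0 0 0 0 0.17;0 0 0 0 0 0.17;0 0 0 0 0 0.17'
python3 -c "
from h import *
blank('green',.052,(.5617,.05));delta((.561,.05),.25,-.0887)"
```

```text
t: 66.0
tool_pos: [0.5613, -0.3407, 0.0104]
ee_rot: [-3.138, -0.002, 1.571]
force: [-9.4, 6.0, 21.1]
finger_gap: 0.0337
grasp_force: 30.0
t: 66.5
tool_pos: [0.5621, -0.3413, 0.0103]
ee_rot: [-3.141, -0.0, 1.571]
force: [0.2, 0.3, 0.2]
finger_gap: 0.0476
grasp_force: 0.0
t: 67.0
tool_pos: [0.5621, -0.3413, 0.1635]
ee_rot: [3.141, 0.0, 1.571]
force: [0.2, -0.5, 1.1]
finger_gap: 0.0475
grasp_force: 0.0
t: 67.5
tool_pos: [0.5635, -0.1909, 0.2255]
ee_rot: [3.135, -0.001, 1.043]
force: [0.6, -0.4, 0.7]
finger_gap: 0.0819
grasp_force: 0.0
t: 68.0
tool_pos: [0.5623, -0.1913, 0.2223]
ee_rot: [3.14, -0.001, 0.52]
force: [-0.2, -0.0, 0.4]
finger_gap: 0.095
grasp_force: 0.0
t: 68.5
tool_pos: [0.5623, -0.1914, 0.2223]
ee_rot: [3.141, -0.002, -0.004]
force: [-0.7, -0.2, 0.5]
finger_gap: 0.0953
grasp_force: 0.0
t: 69.0
tool_pos: [0.5622, -0.1914, 0.2212]
ee_rot: [3.141, -0.001, -0.088]
force: [0.2, 0.3, -0.5]
finger_gap: 0.0953
grasp_force: 0.0
green c 561.0 47.8 size 89 37 yaw -5.2 z 0.0515
pos [ 0.5622 -0.1914  0.221 ] rpy [ 3.141 -0.    -0.088] delta [-0.075 -0.801 -0.097] turn [ 0.    -0.001  0.   ]
```

```bash
python3 -m creep '-0.02 -0.16 0 0 0 0;-0.04 -0.32 0 0 0 0;-0.06 -0.48 0 0 0 0;-0.075 -0.64 0 0 0 0;-0.075 -0.8 0 0 0 0' 0.2
python3 -m creep '0 0 0.1 0 0 0;0 0 0.2 0 0 0;0 0 0.3 0 0 0;0 0 0.41 0 0 0;0 0 0.41 0 0 0'
python3 -m creep '0 0 0 0 0 0;0 0 0 0 0 0;0 0 0 0 0 0;0 0 0 0 0 0;0 0 0 0 0 0'
python3 -c "
from h import *
blank('green',.052,(.5617,.05));delta((.5605,.0495),.0435,-.0887)"
```

```text
t: 69.55
tool_pos: [0.5605, 0.0515, 0.2209]
ee_rot: [-3.142, -0.0, -0.089]
force: [0.8, -0.7, -0.4]
finger_gap: 0.061
grasp_force: 0.0
t: 70.05
tool_pos: [0.557, 0.0498, 0.0922]
ee_rot: [3.141, 0.01, -0.088]
force: [-0.8, -0.4, -0.8]
finger_gap: 0.0572
grasp_force: 0.0
t: 70.55
tool_pos: [0.5617, 0.0496, 0.0987]
ee_rot: [-3.141, -0.002, -0.089]
force: [-0.3, -0.1, -0.4]
finger_gap: 0.057
grasp_force: 0.0
green c 561.7 50.6 size 89 33 yaw -5.1 z 0.0517
pos [0.5615 0.0497 0.0983] rpy [-3.141e+00 -1.000e-03 -8.900e-02] delta [-0.003  0.001  0.183] turn [-0.    -0.002 -0.   ]
```

```bash
python3 -m creep '-0.003 0 0.05 0 0 0;-0.003 0 0.1 0 0 0;-0.003 0 0.15 0 0 0;-0.003 0 0.18 0 0 0;-0.003 0 0.18 0 0 0'
python3 -m creep '0 0 0 0 0 0;0 0 0 0 0 0;0 0 0 0 0 0;0 0 0 0 0 0;0 0 0 0 0 0' -1 30
python3 -m creep '0 0 0 0 0 0;0 0 0 0 0 0;0 0 0 0 0 0;0 0 0 0 0 0;0 0 0 0 0 0'
python3 -m creep '0 0 -0.05 0 0 0;0 0 -0.15 0 0 0;0 0 -0.3 0 0 0;0 0 -0.45 0 0 0;0 0 -0.6 0 0 0'
python3 -m creep '-0.1 0.08 0 0 0 0;-0.1 0.24 0 0 0 0;-0.1 0.4 0 0 0 0;-0.1 0.56 0 0 0 0;-0.1 0.72 0 0 0 0'
python3 -m creep '0 0.05 0 0 0 -0.2;0 0.1 0 0 0 -0.4;0 0.15 0 0 0 -0.6;0 0.15 0 0 0 -0.8;0 0.15 0 0 0 -1'
python3 -m creep '0 0 0 0 0 -0.2;0 0 0 0 0 -0.4;0 0 0 0 0 -0.6;0 0 0 0 0 -0.8;0 0 0 0 0 -1'
python3 -m creep '0 0 0 0 0 -0.2;0 0 0 0 0 -0.4;0 0 0 0 0 -0.6;0 0 0 0 0 -0.8;0 0 0 0 0 -1'
python3 -m creep '0 0 0 0 0 -0.1;0 0 0 0 0 -0.17;0 0 0 0 0 -0.17;0 0 0 0 0 -0.17;0 0 0 0 0 -0.17'
python3 -c "
from h import *
inhand('green');delta((.6356,-.3413),.06,np.pi/2)"
```

```text
t: 71.1
tool_pos: [0.5582, 0.0498, 0.0406]
ee_rot: [3.141, 0.005, -0.089]
force: [-0.3, 0.6, -0.1]
finger_gap: 0.0571
grasp_force: 0.0
t: 71.6
tool_pos: [0.5609, 0.0499, 0.0444]
ee_rot: [-3.141, -0.002, -0.089]
force: [-0.1, 0.2, 2.3]
finger_gap: 0.0335
grasp_force: 30.0
t: 72.1
tool_pos: [0.5609, 0.05, 0.0444]
ee_rot: [-3.141, -0.001, -0.089]
force: [0.5, 2.5, 5.7]
finger_gap: 0.0337
grasp_force: 30.0
t: 72.6
tool_pos: [0.5589, 0.0493, 0.2246]
ee_rot: [3.141, 0.003, -0.089]
force: [1.0, 0.4, -0.5]
finger_gap: 0.0335
grasp_force: 30.0
t: 73.1
tool_pos: [0.5097, -0.1644, 0.2233]
ee_rot: [3.141, 0.002, -0.089]
force: [2.1, 0.5, -0.1]
finger_gap: 0.0338
grasp_force: 30.0
t: 73.6
tool_pos: [0.506, -0.2081, 0.2228]
ee_rot: [-3.14, 0.002, 0.438]
force: [-1.0, 0.9, -0.8]
finger_gap: 0.0334
grasp_force: 30.0
t: 74.1
tool_pos: [0.5061, -0.2075, 0.2229]
ee_rot: [-3.139, 0.001, 0.963]
force: [1.0, -0.3, -0.1]
finger_gap: 0.0334
grasp_force: 30.0
t: 74.6
tool_pos: [0.5061, -0.2075, 0.2229]
ee_rot: [-3.139, -0.0, 1.486]
force: [0.1, 0.5, -0.8]
finger_gap: 0.0337
grasp_force: 30.0
t: 75.1
tool_pos: [0.5068, -0.2075, 0.2233]
ee_rot: [-3.141, -0.0, 1.57]
force: [0.8, -0.5, -0.7]
finger_gap: 0.0338
grasp_force: 30.0
green top z in tool -0.0073 x -0.0268 0.0445 y -0.0172 0.0215
yaw in tool deg -0.0
dot 254 [-0.0007 -0.0001 -0.0078]
pos [ 0.5069 -0.2075  0.2234] rpy [-3.141 -0.     1.571] delta [-0.446  0.429  0.544] turn [-0.001 -0.    -0.001]
```

```bash
python3 -m creep '-0.1 0.1 0 0 0 0;-0.2 0.2 0 0 0 0;-0.3 0.3 0 0 0 0;-0.4 0.4 0 0 0 0;-0.446 0.429 0 0 0 0'
python3 -m creep '0 0 0.1 0 0 0;0 0 0.22 0 0 0;0 0 0.34 0 0 0;0 0 0.45 0 0 0;0 0 0.54 0 0 0'
python3 -m creep '0 0 0 0 0 0;0 0 0 0 0 0;0 0 0 0 0 0;0 0 0 0 0 0;0 0 0 0 0 0'
python3 -c "
from h import *
delta((.6356,-.3413),.0125,np.pi/2)"
```

```text
t: 75.65
tool_pos: [0.6375, -0.3435, 0.2224]
ee_rot: [-3.141, 0.0, 1.57]
force: [0.7, -0.2, -0.4]
finger_gap: 0.0337
grasp_force: 30.0
t: 76.15
tool_pos: [0.6349, -0.3408, 0.0588]
ee_rot: [-3.139, -0.001, 1.571]
force: [-0.6, 0.2, -0.7]
finger_gap: 0.0339
grasp_force: 30.0
t: 76.65
tool_pos: [0.6368, -0.3419, 0.0637]
ee_rot: [3.139, 0.002, 1.571]
force: [0.2, -0.1, -0.6]
finger_gap: 0.0338
grasp_force: 30.0
pos [ 0.6368 -0.3419  0.0637] rpy [3.139e+00 2.000e-03 1.571e+00] delta [ 0.002 -0.005  0.171] turn [0.005 0.003 0.   ]
```

```bash
python3 -m creep '0 -0.005 0.04 0 0 0;0 -0.005 0.08 0 0 0;0 -0.005 0.12 0 0 0;0 -0.005 0.155 0 0 0;0 -0.005 0.17 0 0 0'
python3 -m creep '0 0 0 0 0 0;0 0 0 0 0 0;0 0 0 0 0 0;0 0 0 0 0 0;0 0 0 0 0 0' 0
python3 -m creep '0 0 0 0 0 0;0 0 -0.06 0 0 0;0 0 -0.2 0 0 0;0 0 -0.35 0 0 0;0 0 -0.5 0 0 0'
python3 -m creep '0 -0.2 -0.1 0 0 0;0 -0.35 -0.2 0 0 0;0 -0.5 -0.3 0 0 0;0 -0.7 -0.4 0 0 0;0 -0.7 -0.4 0 0 0'
python3 -m creep '0 0 0 0 0 0;0 0 0 0 0 0;0 0 0 0 0 0;0 0 0 0 0 0;0 0 0 0 0 0'
python3 - <<'E'
from h import *
p,d=read_camera("top");q,_=read_camera("scene");cv2.imwrite("pics/end.png",np.hstack([p[100:300,220:480],q[120:320,130:390]])[...,::-1])
E
```

```text
t: 77.15
tool_pos: [0.6334, -0.3407, 0.0108]
ee_rot: [-3.138, -0.002, 1.571]
force: [-10.4, 7.3, 25.1]
finger_gap: 0.0337
grasp_force: 30.0
t: 77.65
tool_pos: [0.6343, -0.3413, 0.0102]
ee_rot: [-3.141, -0.0, 1.571]
force: [-0.7, -0.1, -0.2]
finger_gap: 0.0476
grasp_force: 0.0
t: 78.15
tool_pos: [0.6343, -0.3413, 0.1636]
ee_rot: [3.141, 0.0, 1.571]
force: [0.5, -0.4, -0.2]
finger_gap: 0.0479
grasp_force: 0.0
t: 78.65
tool_pos: [0.4226, -0.3413, 0.284]
ee_rot: [3.139, 0.003, 1.571]
force: [0.5, 0.1, 0.4]
finger_gap: 0.0472
grasp_force: 0.0
t: 79.15
tool_pos: [0.4248, -0.3409, 0.2793]
ee_rot: [-3.14, -0.002, 1.572]
force: [0.1, 0.2, 0.3]
finger_gap: 0.0472
grasp_force: 0.0
```

View pics/end.png

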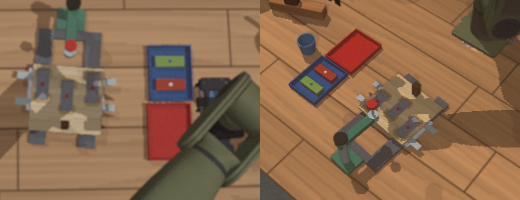

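Both blanks lie flat in the blue tray, at (170,61) and (170,86) in this picture. The carrier is drawn out and the knob is up.

```bash
python3 -c "
from station import *
print(job_done())"
```

```text
the job is handed in; nothing more can be done
None
```

I handed the job in at about 79 s with no verdict returned: only the olive-green and russet blanks were on the bench, both gauged at 14 mm in that order and now in the blue tray, with the carrier drawn out, the spindle up, and the two bright yellow look-alikes left where they were.

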